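# Load a weld tray, slide it into its fixture and lock it with a hex key

### The arm

A 6-joint arm with a two-finger parallel gripper is mounted at the origin on the work surface. World frame = base frame: x ahead of the robot, y to its left, z up, the work surface at z = 0. Lengths are in m, angles in rad, forces in N, time in s.
With the tool pointing down it reaches from about 0.3 to 0.875 m from the base axis. Payload 6.4 kg.
Tool frame: the origin (TCP) lies between the finger pads; the fingertips stand 8 mm ahead of it and the grasp point (between the pads) lies 11 mm behind it; z points along the fingers, y is the direction in which the jaws open and shut (so a half turn about z gives the same grasp; the last joint's range is limited). The gripper opens to 85 mm and grips with 20 to 120 N. Pads are 22 mm wide; open, the fingers measure 114 mm over their backs; the gripper's body (76 mm by 85 mm) begins 54 mm behind the grasp point. The pads swing forward as they close: fully open they stand 13 mm farther back than shut.
Start: joints at [0.977, 0.181, 1.607, -0, 1.354, -0.206], TCP at [0.217, 0.532, 0.239] pointing down, gripper open.
Joint ranges: [-2.99, 2.99], [-0.89, 2.07], [0.3, 2.58], [-1.14, 4.28], [0, 2.63], [-3.12, 3.12]. Speed limits (rad/s): [2.57, 2.57, 3.01, 3.14, 3.14, 3.14].

### API

Orientations are given as a unit quaternion [w, x, y, z].
In Python, from bench import monitor, viewer, workorder, spotter gives the robot as it stands. The module is installed in compiled form; this text tells all that it offers.
- The arm moves only by the tool move_arm, never from a script. Its argument "motion" is a list of rows, each a list of 3 entries, a list of its own where there are three numbers: the shift along the tool's x, y, z in units of 60 mm (1.0 is 60 mm), then the turn, a rotation vector about the tool's x, y, z in units of 8 degrees (1.0 is 8 degrees), then the opening in per cent of the stroke, from 0 (shut) to 100 (fully open). In form: [[[dx, dy, dz], [rx, ry, rz], grip], ...]. A call has 1 to 10 rows; each row is the pose to reach, as a shift and turn from the pose commanded when the call began, along the tool's axes at that moment; what a row does not reach only later rows make up. A row lasts 1/8 s, in which the tool goes at most 62.5 mm and 10.7 degrees, less where a joint would pass 70% of its speed; a pose out of reach is approached as far as the arm can. A call with a gripper value outside its range is refused whole. The fingers move at their own pace and stop on an object; the grip force is fixed at half the most. Time passes only in rows, so rows that repeat a pose let the fingers close. It gives the time, the measured TCP pose, the force and the opening at its end, in the units of the state.
- monitor.get_obs(): the state, without advancing time (a new reading comes with each control period).
- viewer.camera(name): name is "scene" or "side" or "wrist"; returns the picture (384x512x3 uint8, blue, green, red); there is no depth.
- viewer.calibration(name): a dict with "fovy" (degrees; the focal length in pixels is half the picture's height over the tangent of half this angle, whatever the lens; pixels are square), "cx", "cy" (the principal point, pixels), "extrinsics" (4x4, takes a point from camera to world coordinates). Camera axes: x right, y down, z forward; pixel columns grow to the right and rows downward; lengths in m; the calibration is good to about 2 mm. A picture is of the moment at which its call begins: read the wrist's pose just before it. calibration takes no time and is no camera call; for the wrist camera it gives the pose at the moment of the call.
- workorder.hand_in(): hands the job in, once; it reports no verdict.
Trained networks look in the newest picture that a camera, given by its name, has taken for a name from the list of things; names that differ only in an ending like _2 or _b are one class to them, and where a whole thing is asked for, a point or a joint stands for the part that bears it (a point fixed in the world has none). Each returns a list of dicts, best first, with "score" (0 to 1); they miss things now and then, are a little off and sometimes report something else, mostly with a low value. They report only what shows in the picture. A call takes as long as a camera call. They do not tell look-alikes from the thing itself.
- spotter.search_frame(camera, name): "centre" ([column, row] as shares, 0 to 1, of the picture: columns of its width, rows of its height, amid what is visible of it).
- spotter.outline_of(camera, name): "region" (384x512 bool, what is visible of it) and "centre" ([column, row] as shares, 0 to 1, of the picture: columns of its width, rows of its height, amid what is visible of it).
The state is a dict: "time_s": time; "q": joint angles; "dq": joint speeds; "joint_efforts": joint torques, N m; "eef_pos": TCP position; "eef_rot": TCP orientation; "wrist_force": force on the tool from outside, world axes, zero at the start; "torque": the same for the moment, N m; "opening": opening from 0.0 (shut) to 1.0 (fully open).
Only numpy, scipy, OpenCV 4.12 (cv2) and the standard library are available. Lean on these libraries where they do the work, as an engineer would, in place of code of your own. Each camera call takes 0.05 s, during which the arm holds its last target. There are 200 camera calls.

### The job

Lay every square tube blank that is on the bench into a slot of the weld tray, one to a slot and roughly centred across the tray; then slide the loaded tray between the fixture's guide rails until it is fully home against the stop. Take the T-handle hex key from its stand, seat it right to the bottom of the cap screw's socket before you turn it, and turn the screw clockwise (seen from above) until the locking dog stands square behind the tray against its stop; then put the key back in its stand, upright and down to its collar. Leave the jar, the wire brush and the hammer where they are, and the blanks must still lie in their slots at the end.

Things in the scene. Friction and masses are not known exactly. Their poses are not given: they have to be found in the camera images.
- tube0_mid (a point): centre of a square steel tube blank (30 x 30 mm section, 110 mm long along its y axis, lying flat: centre 15 mm above what it rests on; about 0.14 kg). Not every blank is present in every start.
- tube1_mid (a point): centre of a square steel tube blank (30 x 30 mm section, 110 mm long along its y axis, lying flat: centre 15 mm above what it rests on; about 0.14 kg). Not every blank is present in every start.
- tube2_mid (a point): centre of a square steel tube blank (30 x 30 mm section, 110 mm long along its y axis, lying flat: centre 15 mm above what it rests on; about 0.14 kg). Not every blank is present in every start.
- tray: aluminium weld tray, about 0.55 kg empty; plate 230 (along x) x 160 (y) x 8 mm, slides flat on the bench. Origin at the centre of its underside; +x is the end that enters the fixture first. Two steel combs run along x at y = -40 and +40 mm, 10 mm wide, teeth rising 14 mm above the plate, forming three slots; between the combs (70 mm) fingers have room beside a blank.
- tray_mid (a point): the same point and axes as tray.
- slot0 (a point): where the centre of a blank comes when it lies in this tray slot (38 mm wide, tray x = +90 mm, y = 0, 23 mm above the tray's underside); the blank lies along the point's y directly on the plate. Axes as the tray's.
- slot1 (a point): where the centre of a blank comes when it lies in this tray slot (38 mm wide, tray x = +28 mm, y = 0, 23 mm above the tray's underside); the blank lies along the point's y directly on the plate. Axes as the tray's.
- slot2 (a point): where the centre of a blank comes when it lies in this tray slot (38 mm wide, tray x = -34 mm, y = 0, 23 mm above the tray's underside); the blank lies along the point's y directly on the plate. Axes as the tray's.
- tray_handle (a point): centre of the tray's bridge handle, a flat-sided bar over its rear end at tray x = -105 mm, y = 0: 16 mm thick along x, 100 mm long along y, 18 mm tall, centre 44 mm above the bench, on two posts at y = -42 and +42 mm. Axes as the tray's.
- fixture: slide-in fixture bolted to the bench; origin on the bench, where the tray's origin comes when home; x is the slide-in direction. Guide rails with inner faces at y = -83 and +83 mm (3 mm play each side of the tray), x = -100 to +127 mm, 17 mm tall. Two stop blocks, 22 mm tall, at y = -97 to -55 and +55 to +97 mm have their faces at x = +115 mm: the tray's front edge touches them when home.
- fixture_mouth (a point): middle of the rails' entrance (fixture x = -100 mm, y = 0, on the bench), axes as the fixture's. The rails flare out 10 mm per side from here to x = -122 mm. Their lips overhang the tray's edges by 7 mm, 12 to 17 mm above the bench: blanks whose ends are within 73 mm of the tray's middle line pass between them.
- lock_screw (a joint): angle of the lock screw (rad), growing clockwise from above. Starts at 0 to 0.2 (steel dog, 64 x 16 mm, 3 to 12 mm above the bench, points back out of the fixture beside the tray's path); a hard stop at 1.6 holds the dog square behind the tray's rear edge, 6 mm clear. Locked above 1.4. Stiff (about 0.12 N m), stays where it is left.
- screw_mouth (a point): centre of the mouth of the cap screw's hex socket, on top of its 36 mm round head, 35 mm above the bench, at fixture x = -129, y = -110 mm; turns with the screw. Socket 20.4 mm across flats, 15 mm deep; one flat faces the point's +x, the others every 60 degrees. A 19 mm hex key enters when its flats are within about 0.1 rad of the socket's.
- screw_floor (a point): centre of the floor of the same hex socket, 15 mm below its mouth; a key is fully seated when its tip rests here. Axes as screw_mouth.
- hexkey: T-handle hex key, about 0.25 kg, 118 mm tall; origin at its tip, z up along it. Hex shank 19 mm across flats, 60 mm long; one flat faces +x (along the handle bar), the others every 60 degrees; the last 4 mm taper to 14 mm. Above it a collar 38 mm across, then a 19 mm neck and the handle.
- key_handle (a point): centre of the key's T-handle, 105 mm above its tip: black flat-sided bar 110 mm long (along x), 22 mm thick (along y), 26 mm tall; z up along the key. 24 mm are free below the bar, down to the collar. In the stand it is 109 mm above the bench.
- key_tip (a point): centre of the hex key's flat tip, 105 mm below the handle's centre. Axes as key_handle.
- stand_top (a point): centre of the mouth of the square hole in the key's wooden stand (block 56 x 56 x 64 mm, fixed); hole 26 mm square, sides along the point's x and y, mouth chamfered 3 mm, 63 mm deep. The key stands in it with its collar resting on the block, its tip 60 mm below this point.
- jar_mid (a point): centre of a closed round jar (68 mm across, 65 mm tall): leave alone.
- brush_mid (a point): middle of a wire brush lying on the bench (220 mm long): leave alone.
- hammer_mid (a point): middle of a hammer lying on the bench (270 mm long): leave alone.
Not all that is in view belongs to the job. What is shaped like the part that bears tube0_mid but green is not meant.

How it is judged:
By the outcome, as a careful person would: the job done as asked, in the order asked, and still so for the second after the job is handed in, with the robot touching nothing.
Of tube0, tube1, tube2 only 2 to 3 are there at a start; the rules pass over those that are not, and their reading is None.
At some moment in a run one of tube0, tube1, tube2 may be knocked a few centimetres aside while the robot is not near it.
It also fails if it takes over 210 s, if anything falls off the work surface, if the arm or the gripper's body presses on something with over 40 N, if the wrist force passes 120 N, or if a joint passes its speed limit or range.

## Working session

There is one attempt and no reset: what is moved stays moved. The work goes in short steps, Python scripts to look and compute and a tool call to move; the robot and the scene stay as the last step left them, time stands still between calls to the robot, and variables do not carry over. Pictures are saved under pics/ and viewed, about 12 in all and at most 16, crops included, and the job is handed in when it is done.

Besides the shell and the picture viewer there is one more tool, called as name([rows], argument=value, ...), one row to a line, values as JSON. move_arm: Moves the arm, as the interface text tells. Its arguments: {"type":"object","properties":{"motion":{"type":"array","items":{"type":"array"}}},"required":["motion"]}

```bash
mkdir -p pics
cat > h.py <<'E'
import numpy as np, cv2
from scipy.spatial.transform import Rotation as R
from bench import monitor, viewer, workorder, spotter
def cal(n):
    c=viewer.calibration(n); f=192/np.tan(np.radians(c['fovy'])/2)
    return f,c['cx'],c['cy'],np.array(c['extrinsics'])
def back(n,uv,z,c=None):
    f,cx,cy,E=c or cal(n); uv=np.atleast_2d(uv).astype(float)
    d=np.c_[(uv[:,0]-cx)/f,(uv[:,1]-cy)/f,np.ones(len(uv))]@E[:3,:3].T
    o=E[:3,3]; return o+d*((z-o[2])/d[:,2])[:,None]
def proj(n,P,c=None):
    f,cx,cy,E=c or cal(n); p=(np.atleast_2d(P)-E[:3,3])@E[:3,:3]
    return np.c_[f*p[:,0]/p[:,2]+cx,f*p[:,1]/p[:,2]+cy]
E
cat > a.py <<'E'
from h import *
print(monitor.get_obs())
for n in ['scene','side','wrist']:
    im=viewer.camera(n); cv2.imwrite(f'pics/{n}0.png',im)
    c=viewer.calibration(n); print(n,c['fovy'],c['cx'],c['cy'],np.round(c['extrinsics'],3).tolist())
for n in ['scene','side']:
    for t in ['tube0_mid','tray','tray_handle','fixture','fixture_mouth','screw_mouth','key_handle','stand_top','hexkey']:
        r=spotter.search_frame(n,t); print(n,t,[(round(d['score'],2),round(d['centre'][0]*512),round(d['centre'][1]*384)) for d in r])
E
python3 a.py
```

```text
{'time_s': 0.0, 'q': array([ 9.76693881e-01,  1.81531178e-01,  1.60801290e+00, -4.07475410e-05,
        1.35379748e+00, -2.06310162e-01]), 'dq': array([-0.0014045 , -0.00020165, -0.00018931,  0.00173089, -0.0008992 ,
       -0.00012223]), 'joint_efforts': array([ 5.17510380e-04, -4.44866252e+01, -3.51333225e+01, -3.96627756e-04,
        9.10807023e-03,  6.98027534e-06]), 'eef_pos': array([0.21712446, 0.53184455, 0.23838732]), 'eef_rot': array([-3.22372801e-04,  1.92679084e-01,  9.81261436e-01, -8.13101738e-04]), 'wrist_force': array([ 0.46916546,  0.58058946, -0.13503727]), 'torque': array([ 0.0312849 , -0.01210904,  0.016693  ]), 'opening': 1.0004983946957884}
scene 48.41450830595352 245.5469747787883 194.07467093662504 [[-0.1, 0.723, -0.684, 1.527], [0.995, 0.075, -0.066, -0.013], [0.003, -0.687, -0.727, 1.154], [0.0, 0.0, 0.0, 1.0]]
side 48.88154560097557 253.4139029085758 187.373585694868 [[0.919, -0.317, 0.236, 0.253], [-0.395, -0.723, 0.567, -0.763], [-0.009, -0.614, -0.79, 1.0], [0.0, 0.0, 0.0, 1.0]]
wrist 66.97789335166675 259.24511806463016 193.11398621278386 [[0.378, 0.878,
[... 289 characters left out ...]
39)]
scene fixture [(0.82, 355, 234), (0.47, 251, 211)]
scene fixture_mouth [(0.62, 351, 239)]
scene screw_mouth [(0.64, 319, 236), (0.56, 249, 210), (0.24, 243, 252)]
scene key_handle [(0.77, 243, 236), (0.51, 376, 270)]
scene stand_top [(0.93, 244, 250)]
scene hexkey [(0.58, 190, 243), (0.54, 241, 235), (0.49, 319, 235)]
side tube0_mid [(0.85, 266, 287), (0.71, 281, 353), (0.68, 214, 296)]
side tray [(0.94, 253, 203)]
side tray_handle [(0.6, 252, 199), (0.23, 312, 161)]
side fixture [(0.62, 229, 116)]
side fixture_mouth [(0.72, 227, 112)]
side screw_mouth [(0.76, 253, 134), (0.18, 250, 205)]
side key_handle [(0.9, 311, 165), (0.32, 251, 202)]
side stand_top []
side hexkey [(0.7, 309, 163)]
```

Run:
```python
import cv2
a=cv2.imread('pics/scene0.png')[110:330,110:430]; cv2.imwrite('pics/s1.png',cv2.resize(a,(800,550),interpolation=cv2.INTER_CUBIC))
a=cv2.imread('pics/side0.png')[50:384,90:410]; cv2.imwrite('pics/d1.png',cv2.resize(a,None,fx=1.75,fy=1.75,interpolation=cv2.INTER_CUBIC))
```

```text
(no output)
```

View pics/s1.png

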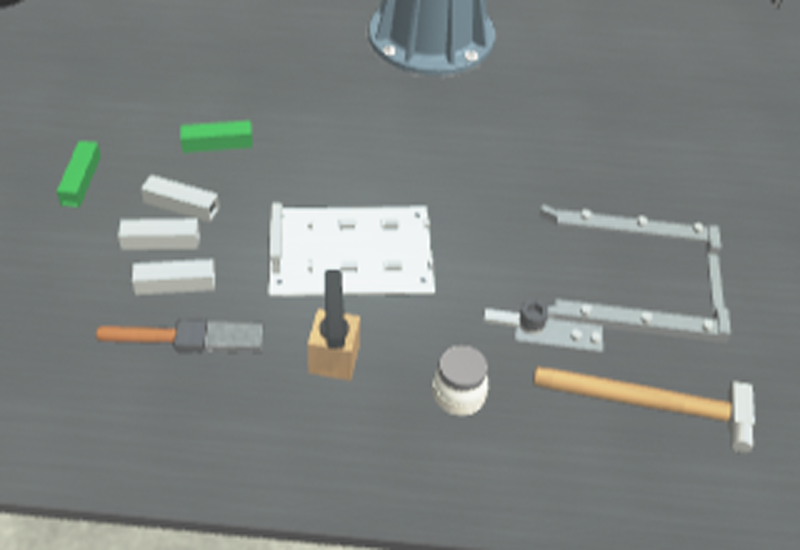

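View pics/d1.png

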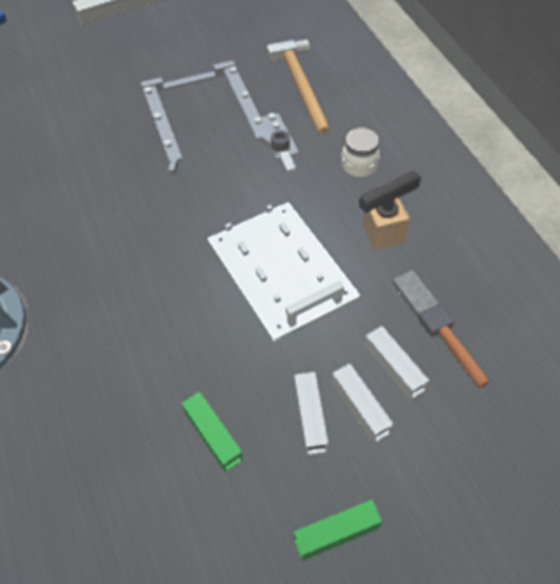

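Blanks (scene crop): grey ones at (180,197), (159,234), (173,277). The two green look-alikes at (78,173) and (216,135) are not meant. The tray's handle is at its left (−y) end, the fixture is on the right (+y), and the key and stand are at (335,325). The two crops are enough to tell the colours apart. Next I fit box models to the outlines.

```bash
cat >> h.py <<'E'
from scipy.optimize import minimize
def box(x0,x1,y0,y1,z0,z1): return np.array([[x,y,z] for x in(x0,x1) for y in(y0,y1) for z in(z0,z1)])
TUBE=[box(-.015,.015,-.055,.055,0,.03)]
TRAY=[box(-.115,.115,-.08,.08,0,.008),box(-.113,-.097,-.05,.05,.035,.053)]
STAND=[box(-.028,.028,-.028,.028,0,.064)]
BAR=[box(-.055,.055,-.011,.011,.096,.122)]
FIX=[box(-.1,.127,s*.083-.007*(s>0)-.007*0,s*.083+.014*(s>0),0,.017) if s>0 else box(-.1,.127,-.097,-.076,0,.017) for s in(1,-1)]+[box(.115,.137,.055,.097,0,.022),box(.115,.137,-.097,-.055,0,.022)]
def render(n,bx,p,c,S=3):
    m=np.zeros((384*S,512*S),np.uint8); r=R.from_euler('z',p[2]).as_matrix()
    for b in bx:
        q=proj(n,b@r.T+[p[0],p[1],0],c); cv2.fillConvexPoly(m,cv2.convexHull(np.round((q+.5)*S*16-8).astype(np.int32)),1,shift=4)
    return cv2.resize(m.astype(np.float32),(512,384),interpolation=cv2.INTER_AREA)
def fit(bx,masks,p0):
    cs={n:cal(n) for n in masks}
    def L(p):
        s=0
        for n,m in masks.items():
            q=render(n,bx,p,cs[n]); s+=1-np.minimum(q,m).sum()/max(np.maximum(q,m).sum(),1)
        return s/len(masks)
    b=None
    for st in(.03,.008):
        p=p0 if b is None else b.x
        b=minimize(L,p,method='Nelder-Mead',options=dict(initial_simplex=[p,np.add(p,[st,0,0]),np.add(p,[0,st,0]),np.add(p,[0,0,st*8])],xatol=1e-4,fatol=1e-4))
    return b.x,b.fun
E
cat > b.py <<'E'
from h import *
import pickle
M={}
for n in['scene','side']:
    viewer.camera(n)
    for t in['tube0_mid','tray','stand_top','key_handle','fixture']:
        M[n,t]=spotter.outline_of(n,t) if t!='stand_top' else []
        print(n,t,[(round(d['score'],2),np.round(np.array(d['centre'])*[512,384]).tolist(),int(d['region'].sum()),np.round(back(n,np.array(d['centre'])*[512,384],.03)[0],3).tolist()) for d in M[n,t]])
pickle.dump(M,open('M.pkl','wb'))
E
python3 b.py
```

```text
scene tube0_mid [(0.85, [195.0, 161.0], 276, [0.314, -0.329, 0.03]), (0.85, [143.0, 179.0], 267, [0.433, -0.506, 0.03]), (0.72, [179.0, 188.0], 339, [0.462, -0.362, 0.03]), (0.49, [351.0, 235.0], 1734, [0.62, 0.25, 0.03]), (0.33, [250.0, 213.0], 2220, [0.555, -0.09, 0.03])]
scene tray [(0.78, [252.0, 209.0], 2062, [0.539, -0.087, 0.03])]
scene stand_top []
scene key_handle [(0.61, [245.0, 237.0], 247, [0.662, -0.099, 0.03])]
scene fixture [(0.7, [354.0, 237.0], 1731, [0.627, 0.262, 0.03]), (0.58, [250.0, 212.0], 2234, [0.552, -0.091, 0.03])]
side tube0_mid [(0.96, [284.0, 353.0], 847, [0.42, -0.524, 0.03]), (0.94, [263.0, 289.0], 588, [0.439, -0.365, 0.03]), (0.51, [312.0, 166.0], 436, [0.735, -0.063, 0.03]), (0.43, [232.0, 117.0], 1339, [0.595, 0.236, 0.03])]
side tray [(0.89, [255.0, 204.0], 3723, [0.522, -0.123, 0.03]), (0.72, [265.0, 285.0], 564, [0.448, -0.358, 0.03]), (0.57, [229.0, 117.0], 1360, [0.585, 0.239, 0.03])]
side stand_top []
side key_handle [(0.91, [310.0, 165.0], 452, [0.734, -0.057, 0.03])]
side fixture [(0.84, [229.0, 112.0], 1295, [0.595, 0.261, 0.03])]
```

```bash
cat > c.py <<'E'
from h import *
import pickle
M=pickle.load(open('M.pkl','rb'))
ims={n:cv2.imread(f'pics/{n}0.png') for n in['scene','side']}
def comp(n,pts,pred,rad=45):
    m=pred(cv2.cvtColor(ims[n],cv2.COLOR_BGR2HSV).astype(int)).astype(np.uint8)
    k,l=cv2.connectedComponents(m,connectivity=4); out=[]
    for x,y in pts: 
        w=l[y-2:y+3,x-2:x+3]; w=w[w>0]; out.append((l==np.bincount(w).argmax()).astype(np.float32) if len(w) else None)
    return out
light=lambda h:(h[...,2]>110)&(h[...,1]<60)
wood=lambda h:(h[...,1]>80)&(h[...,2]>80)&(h[...,0]<25)
S=comp('scene',[(182,189),(173,203),(179,221),(250,209),(243,252)],light); 
D=comp('side',[(267,285),(297,279),(316,256),(250,205)],light)
W=comp('scene',[(243,252)],wood)+comp('side',[(310,177)],wood)
for a,(s,d) in enumerate(zip(S,D)):
    print(a,None if s is None else s.sum(),None if d is None else d.sum())
c3=[(0.46,-.36,1.2),(.5,-.39,1.6),(.57,-.37,1.6)]
for i in range(3):
    for ms in({'scene':S[i],'side':D[i]},{'scene':S[i]},{'side':D[i]}): 
        p,l=fit(TUBE,ms,back('scene',(( 182,189),(173,203),(179,221))[i],.03)[0][:2].tolist()+[.2]); print('tube',i,list(ms),np.round(p,4),round(l,3))
f=lambda n,t:M[n,t][0]['region'].astype(np.float32)
for nm,bx,g,p0 in(('tray',TRAY,lambda n:f(n,'tray'),(.53,-.1,1.57)),('trayc',TRAY,lambda n:S[3] if n=='scene' else D[3],(.53,-.1,1.57)),('bar',BAR,lambda n:f(n,'key_handle'),(.67,-.1,0)),('fix',FIX,lambda n:f(n,'fixture'),(.6,.27,1.5)),('stand',STAND,lambda n:W[n=='side'],(.67,-.1,0))):
    for ns in(['scene','side'],['scene'],['side']):
        p,l=fit(bx,{n:g(n) for n in ns},list(p0)); print(nm,ns,np.round(p,4),round(l,3))
E
python3 c.py
```

```text
0 131759.0 64750.0
1 131759.0 64750.0
2 131759.0 64750.0
3 131759.0 64750.0
tube 0 ['scene', 'side'] [ 0.5123 -0.4392  0.6808] 0.992
tube 0 ['scene'] [ 0.916  -0.7525  0.4712] 0.995
tube 0 ['side'] [ 0.5101 -0.4398  0.6737] 0.988
tube 1 ['scene', 'side'] [ 0.5084 -0.4381  0.8784] 0.992
tube 1 ['scene'] [ 0.918  -0.7516  0.2569] 0.995
tube 1 ['side'] [ 0.5248 -0.4448  1.1247] 0.988
tube 2 ['scene', 'side'] [ 0.5203 -0.4491  0.7771] 0.992
tube 2 ['scene'] [ 0.6542 -0.3423  0.1871] 0.997
tube 2 ['side'] [ 0.5203 -0.4462  1.1352] 0.988
tray ['scene', 'side'] [ 0.5202 -0.0955  1.6931] 0.068
tray ['scene'] [ 0.5188 -0.0972  1.698 ] 0.109
tray ['side'] [ 0.5203 -0.0949  1.694 ] 0.023
trayc ['scene', 'side'] [ 0.5107 -0.3446  3.2651] 0.95
trayc ['scene'] [ 0.8718  0.5502 -1.5724] 0.966
trayc ['side'] [ 0.5159 -0.3625  3.0714] 0.916
bar ['scene', 'side'] [ 0.7083 -0.0998  0.1337] 0.253
bar ['scene'] [ 0.7084 -0.0993  0.1209] 0.195
bar ['side'] [ 0.709  -0.1008  0.1972] 0.273
fix ['scene', 'side'] [0.5251 0.2872 1.5201] 0.42
fix ['scene'] [0.5235 0.2869 1.5103] 0.417
fix ['side'] [ 0.5263  0.3225 -0.095 ] 0.73
stand ['scene', 'side'] [ 0.7089 -0.0995 -0.1003] 0.533
stand ['scene'] [ 0.7074 -0.0991 -0.0612] 0.361
stand ['side'] [ 0.7223 -0.0878 -0.5044] 0.662
```

```bash
python3 - <<'E'
s=open('c.py').read()
s=s.replace("(h[...,2]>110)&(h[...,1]<60)","(h[...,2]>T)&(h[...,1]<60)").replace("light=","h=cv2.cvtColor(ims['scene'],cv2.COLOR_BGR2HSV);print('bench',h[240,190],'tube',h[203,173],h[207,173],'wood',h[253,243]);h=cv2.cvtColor(ims['side'],cv2.COLOR_BGR2HSV);print(h[240,290],h[279,297],h[182,310])\nT=165\nlight=")
open('c.py','w').write(s)
E
python3 c.py | grep -v -e bar -e fix
```

```text
bench [105  20 128] tube [ 77   8 221] [ 39  10 171] wood [ 16  91 154]
[105  16 124] [100  10 222] [ 16  78 125]
0 205.0 518.0
1 368.0 514.0
2 389.0 466.0
3 2202.0 3512.0
tube 0 ['scene', 'side'] [ 0.4558 -0.3544 -0.2829] 0.354
tube 0 ['scene'] [ 0.4412 -0.3605 -0.1709] 0.419
tube 0 ['side'] [ 0.4597 -0.3442 -0.2726] 0.142
tube 1 ['scene', 'side'] [ 0.5294 -0.3688  0.1057] 0.243
tube 1 ['scene'] [ 0.5231 -0.3717  0.1002] 0.043
tube 1 ['side'] [ 0.5344 -0.3608  0.0995] 0.254
tube 2 ['scene', 'side'] [ 0.6048 -0.332   0.1638] 0.255
tube 2 ['scene'] [ 0.6004 -0.334   0.1801] 0.059
tube 2 ['side'] [ 0.6108 -0.3251  0.1979] 0.299
tray ['scene', 'side'] [ 0.5202 -0.0955  1.6931] 0.068
tray ['scene'] [ 0.5188 -0.0972  1.698 ] 0.109
tray ['side'] [ 0.5203 -0.0949  1.694 ] 0.023
trayc ['scene', 'side'] [ 0.5197 -0.094   1.6891] 0.07
trayc ['scene'] [ 0.5182 -0.0952  1.6897] 0.057
trayc ['side'] [ 0.5211 -0.0925  1.6902] 0.063
stand ['scene', 'side'] [ 0.7089 -0.0995 -0.1003] 0.533
stand ['scene'] [ 0.7074 -0.0991 -0.0612] 0.361
stand ['side'] [ 0.7223 -0.0878 -0.5044] 0.662
```

```bash
cat > go.py <<'E'
# usage: go.py x y z psi [x y z psi ...] : rows (tool shift/60mm, rz/8deg) from measured pose (or saved command)
import sys; from h import *
o=monitor.get_obs(); q=o['eef_rot']; r0=R.from_quat([q[1],q[2],q[3],q[0]]); p0=np.array(o['eef_pos'])
Y=r0.as_matrix()[:,1]; print('t',round(o['time_s'],2),'pos',np.round(p0,4),'psi',round(np.arctan2(Y[1],Y[0]),4),'q6',round(o['q'][5],3),'F',np.round(o['wrist_force'],1),'open',round(o['opening'],3))
a=[float(v) for v in sys.argv[1:]]
for i in range(0,len(a),4):
    x,y,z,s=a[i:i+4]; r1=R.from_matrix(np.c_[[np.sin(s)*-1,np.cos(s),0],[np.cos(s),np.sin(s),0],[0,0,-1]])
    if np.linalg.det(r1.as_matrix())<0: print('det')
    r1=R.from_matrix(np.c_[np.cross([np.cos(s),np.sin(s),0],[0,0,-1]),[np.cos(s),np.sin(s),0],[0,0,-1]])
    print(np.round(r0.inv().apply(np.array([x,y,z])-p0)/.06,3).tolist(),np.round(np.degrees((r0.inv()*r1).as_rotvec())/8,3).tolist())
E
python3 go.py .5 .25 .33 1.5708
```

```text
t 1.55 pos [0.2174 0.5323 0.2393] psi 1.183 q6 -0.206 F [ 0.2 -0.6 -0.2] open 0.999
[-6.139, -2.575, -1.512] [-0.0, -0.0, -2.777]
```

move_arm([
  [[-6.14,-2.57,-1.51],[0,0,-2.78],100],
  [[-6.14,-2.57,-1.51],[0,0,-2.78],100],
  [[-6.14,-2.57,-1.51],[0,0,-2.78],100],
  [[-6.14,-2.57,-1.51],[0,0,-2.78],100],
  [[-6.14,-2.57,-1.51],[0,0,-2.78],100],
  [[-6.14,-2.57,-1.51],[0,0,-2.78],100],
  [[-6.14,-2.57,-1.51],[0,0,-2.78],100],
  [[-6.14,-2.57,-1.51],[0,0,-2.78],100],
  [[-6.14,-2.57,-1.51],[0,0,-2.78],100],
  [[-6.14,-2.57,-1.51],[0,0,-2.78],100],
])

```text
time_s: 2.8
eef_pos: [0.4992, 0.2512, 0.3295]
eef_rot: [-0.0, -0.001, 1.0, 0.0]
wrist_force: [-0.0, -0.3, 0.4]
opening: 1.003
```

```bash
python3 - <<'E'
from h import *
im=viewer.camera('wrist'); c=cal('wrist'); cv2.imwrite('pics/w1.png',im)
import pickle; pickle.dump(c,open('w1.pkl','wb')); print(np.round(c[3],3).tolist())
for t in ['fixture','screw_mouth','fixture_mouth','lock_screw']:
    print(t,[(round(d['score'],2),np.round(np.array(d['centre'])*[512,384]).tolist(),np.round(back('wrist',np.array(d['centre'])*[512,384],.035,c)[0],3).tolist()) for d in spotter.search_frame('wrist',t)])
cv2.imwrite('pics/w1b.png',cv2.resize(im,(800,600),interpolation=cv2.INTER_CUBIC))
E
python3 go.py .45 -.33 .33 1.5708
```

```text
[[-0.002, 0.948, 0.317, 0.417], [1.0, 0.002, 0.0, 0.251], [-0.0, 0.317, -0.948, 0.465], [0.0, 0.0, 0.0, 1.0]]
fixture [(0.98, [287.0, 211.0], [0.59, 0.295, 0.035])]
screw_mouth [(0.68, [200.0, 223.0], [0.612, 0.156, 0.035])]
fixture_mouth [(0.77, [282.0, 211.0], [0.59, 0.288, 0.035]), (0.73, [5.0, 258.0], [0.677, -0.178, 0.035])]
lock_screw [(0.9, [202.0, 223.0], [0.613, 0.159, 0.035]), (0.28, [56.0, 161.0], [0.51, -0.056, 0.035])]
t 3.05 pos [0.4997 0.2509 0.3299] psi 1.5724 q6 -1.319 F [-0.5 -0.8  0.4] open 1.002
[0.843, -9.68, -0.002] [0.0, -0.001, 0.011]
```

View pics/w1b.png

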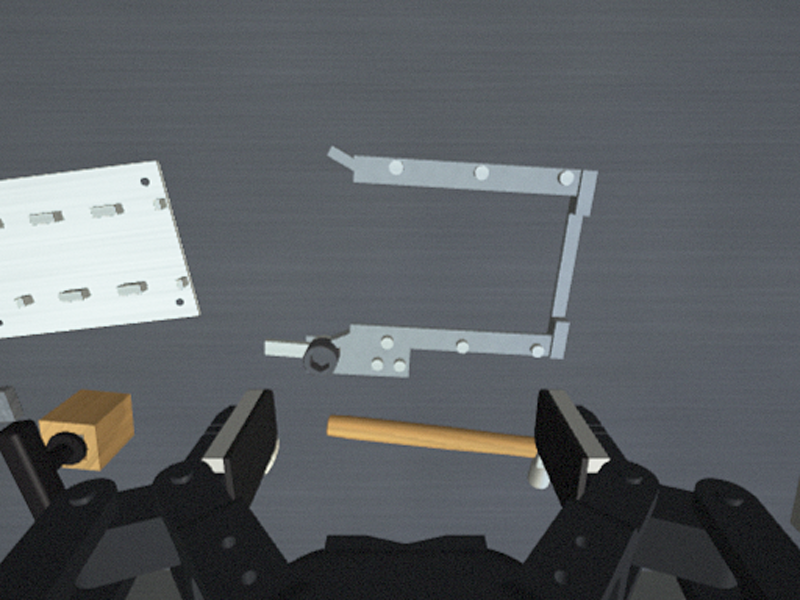

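Run:
```python
from h import *
import pickle
im=cv2.imread('pics/w1.png'); c=pickle.load(open('w1.pkl','rb'))
g=cv2.GaussianBlur(cv2.cvtColor(im,cv2.COLOR_BGR2GRAY).astype(float),(0,0),.8)
gy=np.gradient(g,axis=0); gx=np.gradient(g,axis=1)
def sub(v,i): 
    a,b,d=v[i-1],v[i],v[i+1]; return i+.5*(a-d)/(a-2*b+d)
def edge(cols,ra,rb,sg):
    P=[]
    for u in cols:
        r0=ra+(rb-ra)*(u-cols[0])/(cols[-1]-cols[0]); lo=int(r0-4); v=sg*gy[lo:lo+9,u]; i=v.argmax()
        if 0<i<8: P.append((u,lo+sub(v,i)))
    return np.array(P)
near=edge(list(range(232,350,3)),117,123.5,-1); far=edge(list(range(270,348,3)),210.5,214.5,1)
for z in(.017,):
    for nm,P in(('near',near),('far',far)):
        for z in(.017,.012):
            w=back('wrist',P,z,c); k=np.polyfit(w[:,1],w[:,0],1); res=w[:,0]-np.polyval(k,w[:,1]); ok=abs(res)<.0015; k=np.polyfit(w[ok,1],w[ok,0],1)
            print(nm,z,len(P),ok.sum(),'slope',round(k[0],4),'x at y=.3',round(np.polyval(k,.3),4))
for nm,p,z in(('near rail end in',(354,182),.017),('near end out',(354,156),.017),('far end',(350,325),.017),('near stop corner',(580,214),.022),('far stop corner',(557,321),.022),('near stop out',(597,171),.022),('far out',(564,357),.022),('screwhead',(320,353),.035),('dogtip top',(264,341),.012),('dogtip bot',(264,354),.012),('dog near screw',(305,356),.012)):
    print(nm,np.round(back('wrist',np.array(p)/1.5625,z,c)[0],4))
a=im[190:250,150:270]; cv2.imwrite('pics/scr.png',cv2.resize(a,None,fx=6,fy=6,interpolation=cv2.INTER_CUBIC))
```

```text
near 0.017 40 40 slope 0.0579 x at y=.3 0.4514
near 0.012 40 40 slope 0.0579 x at y=.3 0.4518
far 0.017 26 26 slope 0.0579 x at y=.3 0.598
far 0.012 26 26 slope 0.0579 x at y=.3 0.6
near rail end in [0.4463 0.2021 0.017 ]
near end out [0.4226 0.2029 0.017 ]
far end [0.5932 0.193  0.017 ]
near stop corner [0.4755 0.4203 0.022 ]
far stop corner [0.5862 0.4101 0.022 ]
near stop out [0.4355 0.4313 0.022 ]
far out [0.6275 0.422  0.022 ]
screwhead [0.6174 0.163  0.035 ]
dogtip top [0.614  0.0983 0.012 ]
dogtip bot [0.6295 0.0968 0.012 ]
dog near screw [0.6318 0.1416 0.012 ]
```

move_arm([
  [[0.84,-9.68,0],[0,0,0],100],
  [[0.84,-9.68,0],[0,0,0],100],
  [[0.84,-9.68,0],[0,0,0],100],
  [[0.84,-9.68,0],[0,0,0],100],
  [[0.84,-9.68,0],[0,0,0],100],
  [[0.84,-9.68,0],[0,0,0],100],
  [[0.84,-9.68,0],[0,0,0],100],
  [[0.84,-9.68,0],[0,0,0],100],
  [[0.84,-9.68,0],[0,0,0],100],
  [[0.84,-9.68,0],[0,0,0],100],
])

```text
time_s: 4.3
eef_pos: [0.4491, -0.3335, 0.3294]
eef_rot: [-0.0, 0.001, 1.0, -0.0]
wrist_force: [0.3, -0.0, 0.3]
opening: 0.995
```

```bash
cat > tubes.py <<'E'
from h import *
import sys
def tubes(tag,T=190,save=True):
    im=viewer.camera('wrist'); c=cal('wrist'); cv2.imwrite(f'pics/{tag}.png',im)
    h=cv2.cvtColor(im,cv2.COLOR_BGR2HSV).astype(int)
    m=((h[...,2]>T)&(h[...,1]<50)).astype(np.uint8)
    k,l,st,ce=cv2.connectedComponentsWithStats(m,connectivity=4)
    for i in range(1,k):
        if st[i,4]<600: continue
        cn=max(cv2.findContours((l==i).astype(np.uint8),cv2.RETR_EXTERNAL,cv2.CHAIN_APPROX_NONE)[0],key=len)[:,0].astype(float)
        w=back('wrist',cn,.03,c)[:,:2]*1000; (x,y),(a,b),an=cv2.minAreaRect(w.astype(np.float32))
        if a>b: an-=90
        print('comp',np.round(ce[i]),st[i,4],'world',round(x,1),round(y,1),'short',round(min(a,b),1),'long',round(max(a,b),1),'short-axis yaw',round(np.radians((an+90)%180-90),3))
    return im
if __name__=='__main__': tubes(sys.argv[1])
E
python3 tubes.py w2; python3 go.py
```

```text
comp [406. 189.] 11812 world 512.3 -106.7 short 151.6 long 217.8 short-axis yaw 0.12
comp [245. 157.] 1324 world 454.4 -355.4 short 28.3 long 109.1 short-axis yaw -0.262
comp [237. 202.] 1124 world 528.4 -370.0 short 28.3 long 108.8 short-axis yaw 0.123
comp [261. 245.] 949 world 604.6 -332.5 short 27.7 long 109.0 short-axis yaw 0.178
t 4.35 pos [ 0.449  -0.3343  0.3293] psi 1.5677 q6 -2.419 F [-1.5 -0.7 -0.7] open 1.005
```

View pics/w2.png

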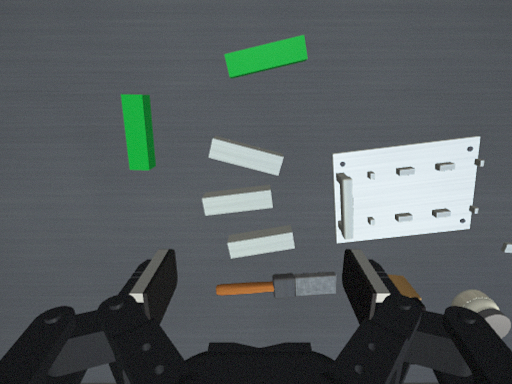

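View pics/scr.png

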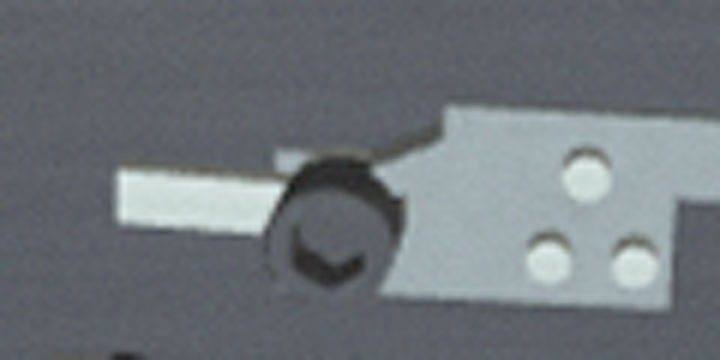

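Viewed: the wrist picture shows three grey blanks at (246,157), (237,201) and (261,242). The green ones at (266,55) and (138,132) are excluded by colour. The screw crop shows the dog pointing back out of the fixture, with the head centre near raw pixel (206,231).
The fixture fits: lip spacing is 146 mm, as expected, with origin (0.5245, 0.2973) and yaw 1.513.

```bash
cat > d.py <<'E'
from h import *
im=cv2.imread('pics/w2.png'); c=cal('wrist')
h=cv2.cvtColor(im,cv2.COLOR_BGR2HSV).astype(int)
m=((h[...,2]>190)&(h[...,1]<50)).astype(np.uint8); m[:130]=0
k,l,st,ce=cv2.connectedComponentsWithStats(m); i=1+st[1:,4].argmax()
m=cv2.morphologyEx((l==i).astype(np.uint8),cv2.MORPH_CLOSE,np.ones((15,15)))
m=cv2.morphologyEx(m,cv2.MORPH_OPEN,np.ones((15,15)))
p,L=fit(TRAY[:1],{'wrist':m.astype(np.float32)},[.52,-.095,1.69]); print(np.round(p,4),round(L,3))
im=cv2.imread('pics/w1.png')
import pickle; c=pickle.load(open('w1.pkl','rb')); print('screw',back('wrist',(206.3,230.8),.035,c), 'expected', np.array([.5245,.2973])+R.from_euler('z',1.513).as_matrix()[:2,:2]@[-.129,-.11])
E
python3 d.py; python3 go.py .4544 -.3554 .15 -.262
```

```text
[ 0.5214 -0.095   1.6887] 0.037
screw [[0.62616899 0.16492865 0.035     ]] expected [0.62686475 0.16216134]
t 4.35 pos [ 0.449  -0.3343  0.3293] psi 1.5677 q6 -2.419 F [-1.5 -0.7 -0.7] open 1.005
[-0.093, -0.35, 2.989] [-0.008, 0.0, 13.104]
```

move_arm([
  [[-0.09,-0.35,2.99],[0,0,13.1],60],
  [[-0.09,-0.35,2.99],[0,0,13.1],60],
  [[-0.09,-0.35,2.99],[0,0,13.1],60],
  [[-0.09,-0.35,2.99],[0,0,13.1],60],
  [[-0.09,-0.35,2.99],[0,0,13.1],60],
  [[-0.09,-0.35,2.99],[0,0,13.1],60],
  [[-0.09,-0.35,2.99],[0,0,13.1],60],
  [[-0.09,-0.35,2.99],[0,0,13.1],60],
  [[-0.09,-0.35,2.99],[0,0,13.1],60],
  [[-0.09,-0.35,2.99],[0,0,13.1],60],
])

```text
time_s: 5.6
eef_pos: [0.4561, -0.35, 0.1507]
eef_rot: [-0.0, 0.793, 0.609, 0.0]
wrist_force: [-0.1, 0.6, -0.2]
opening: 0.599
```

```bash
python3 tubes.py w3; python3 go.py .4544 -.3554 .014 -.262
```

```text
comp [239.  14.] 1600 world 487.3 -215.6 short 25.9 long 76.9 short-axis yaw 1.305
comp [419. 121.] 4521 world 604.2 -331.6 short 32.6 long 112.7 short-axis yaw 0.191
comp [338. 183.] 3741 world 528.0 -367.7 short 29.5 long 114.6 short-axis yaw 0.118
comp [259. 188.] 3680 world 454.8 -353.2 short 29.6 long 112.2 short-axis yaw -0.269
t 5.65 pos [ 0.4561 -0.35    0.1507] psi -0.2665 q6 -0.595 F [-0.3  0.2  0. ] open 0.599
[-0.095, -0.003, 2.279] [0.001, -0.003, -0.032]
```

move_arm([
  [[-0.06,0.0,1.8],[0,0,0],60],
  [[-0.06,0.0,2.28],[0,0,0],60],
  [[-0.06,0.0,2.28],[0,0,0],60],
  [[-0.06,0.0,2.28],[0,0,0],60],
  [[-0.06,0.0,2.28],[0,0,0],0],
  [[-0.06,0.0,2.28],[0,0,0],0],
  [[-0.06,0.0,2.28],[0,0,0],0],
  [[-0.06,0.0,2.28],[0,0,0],0],
  [[-0.06,0.0,0.2],[0,0,0],0],
  [[-0.06,0.0,0.2],[0,0,0],0],
])

```text
time_s: 6.9
eef_pos: [0.4543, -0.3548, 0.1405]
eef_rot: [-0.0, 0.792, 0.61, 0.0]
wrist_force: [1.0, -1.1, -1.2]
opening: 0.341
```

```bash
cat > slot.py <<'E'
# print world xy for tray-frame points; usage slot.py tx ty [..]
import sys; from h import *
T=[.5212,-.095,1.6887]; a=list(map(float,sys.argv[1:]))
for i in range(0,len(a),2): print(np.round(np.array(T[:2])+R.from_euler('z',T[2]).as_matrix()[:2,:2]@a[i:i+2],4))
E
python3 slot.py .09 0 .028 0 -.034 0 -.105 0; python3 go.py .5106 -.0056 .15 -1.4529
```

```text
[ 0.5106 -0.0056]
[ 0.5179 -0.0672]
[ 0.5252 -0.1288]
[ 0.5336 -0.1993]
t 6.9 pos [ 0.4543 -0.3548  0.1405] psi -0.2579 q6 -0.611 F [ 1.  -1.1 -1.2] open 0.341
[5.868, -0.576, -0.157] [-0.002, -0.0, 8.559]
```

move_arm([
  [[5.87,-0.58,-0.16],[0,0,8.56],0],
  [[5.87,-0.58,-0.16],[0,0,8.56],0],
  [[5.87,-0.58,-0.16],[0,0,8.56],0],
  [[5.87,-0.58,-0.16],[0,0,8.56],0],
  [[5.87,-0.58,-0.16],[0,0,8.56],0],
  [[5.87,-0.58,-0.16],[0,0,8.56],0],
  [[5.87,-0.58,-0.16],[0,0,8.56],0],
  [[5.87,-0.58,-0.16],[0,0,8.56],0],
  [[5.87,-0.58,-0.16],[0,0,8.56],0],
  [[5.87,-0.58,-0.16],[0,0,8.56],0],
])

```text
time_s: 8.15
eef_pos: [0.5107, -0.0066, 0.1484]
eef_rot: [0.0, 0.998, 0.059, 0.0]
wrist_force: [-0.7, -0.3, -1.8]
opening: 0.332
```

```bash
python3 - <<'E'
from h import *
im=viewer.camera('wrist'); c=cal('wrist')
# overlay expected tray geometry: slot teeth/slot rect, plate outline
T=[.5212,-.095,1.6887]; r=R.from_euler('z',T[2]).as_matrix()
big=cv2.resize(im,None,fx=1.5,fy=1.5,interpolation=cv2.INTER_CUBIC)
def ln(P):
    q=proj('wrist',np.array(P)@r.T+[T[0],T[1],0],c); cv2.polylines(big,[np.round(q*1.5).astype(int)],True,(0,0,255),1)
ln([[x,y,.008] for x,y in((-.115,-.08),(.115,-.08),(.115,.08),(-.115,.08))])
for x in(.09,.028,-.034): ln([[x+a,b,.022] for a,b in((-.019,-.045),(.019,-.045),(.019,.045),(-.019,.045))])
cv2.imwrite('pics/w4.png',big)
E
python3 go.py .5106 -.0056 .06 -1.4529 .5106 -.0056 .0225 -1.4529
```

```text
t 8.2 pos [ 0.5107 -0.0065  0.1482] psi -1.4534 q6 1.208 F [-0.4 -0.8 -2.3] open 0.335
[0.0, -0.016, 1.471] [0.001, -0.001, -0.003]
[0.0, -0.016, 2.096] [0.001, -0.001, -0.003]
```

View pics/w4.png

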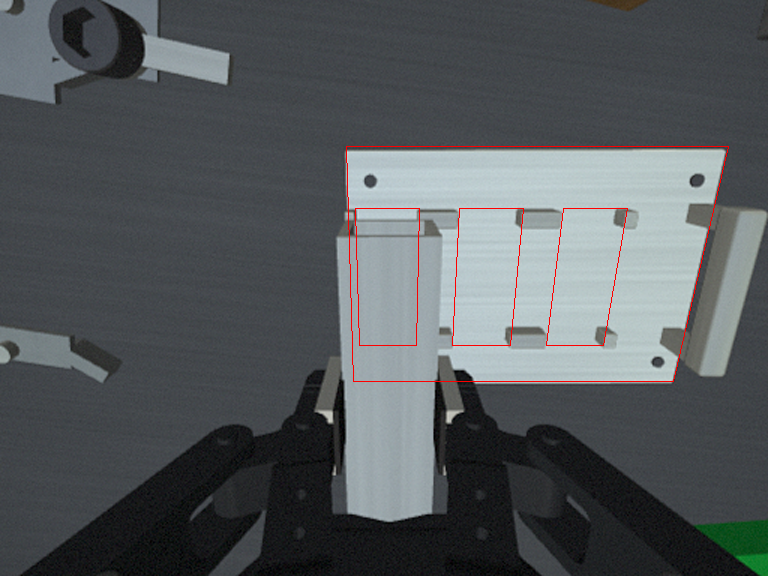

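The overlay of my tray estimate matches the plate and the teeth to within a pixel or two. Lowering into slot0.

move_arm([
  [[0,-0.02,1.0],[0,0,0],0],
  [[0,-0.02,1.5],[0,0,0],0],
  [[0,-0.02,1.8],[0,0,0],0],
  [[0,-0.02,2.1],[0,0,0],0],
  [[0,-0.02,2.1],[0,0,0],0],
  [[0,-0.02,2.1],[0,0,0],55],
  [[0,-0.02,2.1],[0,0,0],55],
  [[0,-0.02,2.1],[0,0,0],55],
  [[0,-0.02,1.0],[0,0,0],55],
  [[0,-0.02,0],[0,0,0],60],
])

```text
time_s: 9.45
eef_pos: [0.5097, -0.0043, 0.1476]
eef_rot: [-0.0, 0.998, 0.059, -0.001]
wrist_force: [1.6, -1.2, 0.1]
opening: 0.599
```

```bash
python3 go.py .528 -.3685 .15 .12
```

```text
t 9.45 pos [ 0.5097 -0.0043  0.1476] psi -1.4532 q6 1.212 F [ 1.6 -1.2  0.1] open 0.599
[-0.409, 6.065, -0.044] [-0.019, 0.009, -11.267]
```

move_arm([
  [[-0.4,6.07,-0.04],[0,0,-11.27],60],
  [[-0.4,6.07,-0.04],[0,0,-11.27],60],
  [[-0.4,6.07,-0.04],[0,0,-11.27],60],
  [[-0.4,6.07,-0.04],[0,0,-11.27],60],
  [[-0.4,6.07,-0.04],[0,0,-11.27],60],
  [[-0.4,6.07,-0.04],[0,0,-11.27],60],
  [[-0.4,6.07,-0.04],[0,0,-11.27],60],
  [[-0.4,6.07,-0.04],[0,0,-11.27],60],
  [[-0.4,6.07,-0.04],[0,0,-11.27],60],
  [[-0.4,6.07,-0.04],[0,0,-11.27],60],
])

```text
time_s: 10.7
eef_pos: [0.5293, -0.3689, 0.1493]
eef_rot: [-0.0, 0.664, 0.748, -0.0]
wrist_force: [0.7, -0.1, -0.3]
opening: 0.597
```

```bash
python3 tubes.py w5; python3 go.py .528 -.3682 .014 .12
```

```text
comp [349. 154.] 4095 world 604.9 -331.8 short 29.7 long 110.4 short-axis yaw 0.177
comp [258. 184.] 3755 world 528.2 -368.2 short 29.7 long 112.5 short-axis yaw 0.122
t 10.75 pos [ 0.5294 -0.3689  0.1494] psi 0.118 q6 -0.91 F [-0.5  0.6 -0.3] open 0.6
[0.013, -0.022, 2.257] [-0.001, -0.001, -0.014]
```

move_arm([
  [[0.01,-0.02,1.8],[0,0,0],60],
  [[0.01,-0.02,2.26],[0,0,0],60],
  [[0.01,-0.02,2.26],[0,0,0],60],
  [[0.01,-0.02,2.26],[0,0,0],60],
  [[0.01,-0.02,2.26],[0,0,0],0],
  [[0.01,-0.02,2.26],[0,0,0],0],
  [[0.01,-0.02,2.26],[0,0,0],0],
  [[0.01,-0.02,2.26],[0,0,0],0],
  [[0.01,-0.02,0.2],[0,0,0],0],
  [[0.01,-0.02,0],[0,0,0],0],
])

```text
time_s: 12.0
eef_pos: [0.5279, -0.3682, 0.1407]
eef_rot: [-0.0, 0.663, 0.748, 0.0]
wrist_force: [1.5, -1.0, -1.1]
opening: 0.339
```

```bash
python3 go.py .5179 -.0672 .15 -1.4529
```

```text
t 12.0 pos [ 0.5279 -0.3682  0.1407] psi 0.1202 q6 -0.913 F [ 1.5 -1.  -1.1] open 0.339
[5.001, 0.436, -0.153] [-0.004, -0.001, 11.267]
```

move_arm([
  [[5.0,0.44,0],[0,0,11.27],0],
  [[5.0,0.44,0],[0,0,11.27],0],
  [[5.0,0.44,0],[0,0,11.27],0],
  [[5.0,0.44,0],[0,0,11.27],0],
  [[5.0,0.44,0],[0,0,11.27],0],
  [[5.0,0.44,0],[0,0,11.27],0],
  [[5.0,0.44,0],[0,0,11.27],0],
  [[5.0,0.44,0],[0,0,11.27],0],
  [[5.0,0.44,0],[0,0,11.27],0],
  [[5.0,0.44,0],[0,0,11.27],0],
])

```text
time_s: 13.25
eef_pos: [0.5188, -0.0676, 0.14]
eef_rot: [0.0, 0.998, 0.059, 0.001]
wrist_force: [0.7, -0.2, -1.8]
opening: 0.336
```

```bash
cat > ov.py <<'E'
import sys; from h import *
T=list(map(float,sys.argv[2:5])); im=viewer.camera('wrist'); c=cal('wrist'); r=R.from_euler('z',T[2]).as_matrix()
big=cv2.resize(im,None,fx=1.5,fy=1.5,interpolation=cv2.INTER_CUBIC)
def ln(P):
    q=proj('wrist',np.array(P)@r.T+[T[0],T[1],0],c); cv2.polylines(big,[np.round(q*1.5).astype(int)],True,(0,0,255),1)
ln([[x,y,.008] for x,y in((-.115,-.08),(.115,-.08),(.115,.08),(-.115,.08))])
for x in(.09,.028,-.034): ln([[x+a,b,.038] for a,b in((-.015,-.055),(.015,-.055),(.015,.055),(-.015,.055))])
ln([[x,y,.053] for x,y in((-.113,-.05),(-.097,-.05),(-.097,.05),(-.113,.05))])
cv2.imwrite(f'pics/{sys.argv[1]}.png',big)
E
python3 ov.py w6 .5212 -.095 1.6887; python3 go.py .5179 -.0672 .022 -1.4529
```

```text
t 13.3 pos [ 0.5187 -0.0676  0.1399] psi -1.4512 q6 1.095 F [ 1.2  0.1 -2.4] open 0.336
[-0.015, -0.009, 1.964] [0.005, -0.01, 0.012]
```

View pics/w6.png

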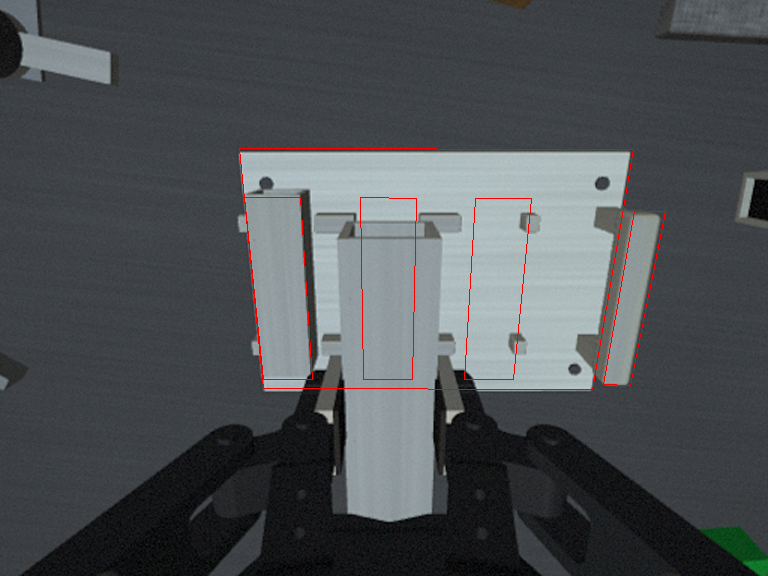

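Blank 1 lies in slot0 at (278,285), matching the predicted rectangle. The tray has not moved. Lowering the second blank.

move_arm([
  [[-0.01,0,1.0],[0,0,0],0],
  [[-0.01,0,1.4],[0,0,0],0],
  [[-0.01,0,1.7],[0,0,0],0],
  [[-0.01,0,1.96],[0,0,0],0],
  [[-0.01,0,1.96],[0,0,0],0],
  [[-0.01,0,1.96],[0,0,0],55],
  [[-0.01,0,1.96],[0,0,0],55],
  [[-0.01,0,1.96],[0,0,0],55],
  [[-0.01,0,1.0],[0,0,0],55],
  [[-0.01,0,-0.2],[0,0,0],60],
])

```text
time_s: 14.55
eef_pos: [0.5167, -0.0672, 0.1415]
eef_rot: [-0.001, 0.998, 0.059, -0.002]
wrist_force: [0.8, -0.8, 1.5]
opening: 0.599
```

```bash
python3 go.py .605 -.3318 .15 .177
```

```text
t 14.55 pos [ 0.5167 -0.0672  0.1415] psi -1.4532 q6 1.096 F [ 0.8 -0.8  1.5] open 0.599
[0.945, 4.552, -0.152] [-0.026, 0.008, -11.676]
```

move_arm([
  [[0.95,4.55,-0.1],[0,0,-11.68],60],
  [[0.95,4.55,-0.1],[0,0,-11.68],60],
  [[0.95,4.55,-0.1],[0,0,-11.68],60],
  [[0.95,4.55,-0.1],[0,0,-11.68],60],
  [[0.95,4.55,-0.1],[0,0,-11.68],60],
  [[0.95,4.55,-0.1],[0,0,-11.68],60],
  [[0.95,4.55,-0.1],[0,0,-11.68],60],
  [[0.95,4.55,-0.1],[0,0,-11.68],60],
  [[0.95,4.55,-0.1],[0,0,-11.68],60],
  [[0.95,4.55,-0.1],[0,0,-11.68],60],
])

```text
time_s: 15.8
eef_pos: [0.6063, -0.3319, 0.1471]
eef_rot: [-0.0, 0.642, 0.767, -0.0]
wrist_force: [-0.1, -0.9, 0.1]
opening: 0.604
```

```bash
python3 tubes.py w7; python3 go.py .605 -.3318 .014 .177
```

```text
comp [211.  15.] 4173 world 536.9 -199.8 short 23.5 long 146.7 short-axis yaw -1.45
comp [258. 184.] 3832 world 604.2 -330.6 short 29.9 long 111.5 short-axis yaw 0.176
t 15.85 pos [ 0.6063 -0.3319  0.1471] psi 0.1749 q6 -0.847 F [ 1.1 -0.2  0.1] open 0.598
[0.005, -0.02, 2.219] [-0.002, -0.002, -0.015]
```

move_arm([
  [[0.01,-0.02,1.8],[0,0,0],60],
  [[0.01,-0.02,2.22],[0,0,0],60],
  [[0.01,-0.02,2.22],[0,0,0],60],
  [[0.01,-0.02,2.22],[0,0,0],60],
  [[0.01,-0.02,2.22],[0,0,0],0],
  [[0.01,-0.02,2.22],[0,0,0],0],
  [[0.01,-0.02,2.22],[0,0,0],0],
  [[0.01,-0.02,2.22],[0,0,0],0],
  [[0.01,-0.02,1.2],[0,0,0],0],
  [[0.01,-0.02,0.2],[0,0,0],0],
])

```text
time_s: 17.1
eef_pos: [0.605, -0.3314, 0.1375]
eef_rot: [0.0, 0.642, 0.767, 0.0]
wrist_force: [0.5, -1.1, -0.9]
opening: 0.341
```

```bash
python3 go.py .5252 -.1288 .15 -1.4529
```

```text
t 17.1 pos [ 0.605  -0.3314  0.1375] psi 0.1774 q6 -0.85 F [ 0.5 -1.1 -0.9] open 0.341
[3.559, -0.712, -0.209] [0.0, -0.0, 11.676]
```

move_arm([
  [[3.56,-0.71,-0.2],[0,0,11.68],0],
  [[3.56,-0.71,-0.2],[0,0,11.68],0],
  [[3.56,-0.71,-0.2],[0,0,11.68],0],
  [[3.56,-0.71,-0.2],[0,0,11.68],0],
  [[3.56,-0.71,-0.2],[0,0,11.68],0],
  [[3.56,-0.71,-0.2],[0,0,11.68],0],
  [[3.56,-0.71,-0.2],[0,0,11.68],0],
  [[3.56,-0.71,-0.2],[0,0,11.68],0],
  [[3.56,-0.71,-0.2],[0,0,11.68],0],
  [[3.56,-0.71,-0.2],[0,0,11.68],0],
])

```text
time_s: 18.35
eef_pos: [0.5259, -0.1291, 0.1487]
eef_rot: [0.001, 0.998, 0.059, 0.001]
wrist_force: [0.8, 0.2, -1.6]
opening: 0.333
```

```bash
python3 ov.py w8 .5212 -.095 1.6887; python3 go.py .5252 -.1288 .022 -1.4529
```

```text
t 18.4 pos [ 0.5258 -0.129   0.1484] psi -1.4506 q6 0.991 F [ 0.1 -0.1 -0.8] open 0.337
[-0.012, -0.007, 2.107] [0.007, -0.011, 0.017]
```

View pics/w8.png

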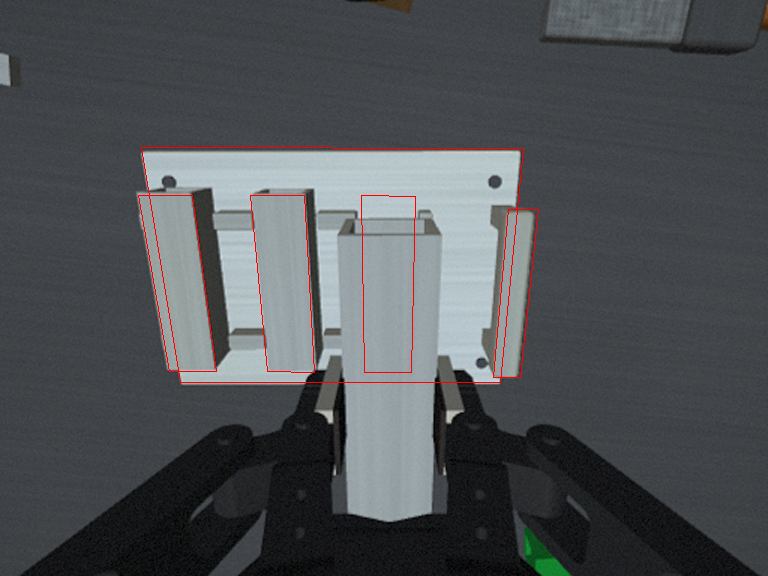

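Two blanks lie in slot0 (180,280) and slot1 (285,280); placing the third in slot2.

move_arm([
  [[-0.01,0,1.0],[0,0,0.02],0],
  [[-0.01,0,1.5],[0,0,0.02],0],
  [[-0.01,0,1.85],[0,0,0.02],0],
  [[-0.01,0,2.1],[0,0,0.02],0],
  [[-0.01,0,2.1],[0,0,0.02],0],
  [[-0.01,0,2.1],[0,0,0.02],55],
  [[-0.01,0,2.1],[0,0,0.02],55],
  [[-0.01,0,2.1],[0,0,0.02],55],
  [[-0.01,0,1.0],[0,0,0.02],55],
  [[-0.01,0,0],[0,0,0.02],55],
])

```text
time_s: 19.65
eef_pos: [0.524, -0.1286, 0.1467]
eef_rot: [-0.001, 0.998, 0.057, -0.001]
wrist_force: [0.9, 0.1, 0.3]
opening: 0.55
```

```bash
python3 go.py .5336 -.1993 .15 -1.4529
```

```text
t 19.65 pos [ 0.524  -0.1286  0.1467] psi -1.4558 q6 0.995 F [0.9 0.1 0.3] open 0.55
[0.024, 1.188, -0.057] [-0.012, 0.018, -0.021]
```

move_arm([
  [[0.02,1.19,0],[0,0,0],55],
  [[0.02,1.19,0.5],[0,0,0],55],
  [[0.02,1.19,1.3],[0,0,0],55],
  [[0.02,1.19,1.9],[0,0,0],55],
  [[0.02,1.19,1.9],[0,0,0],55],
  [[0.02,1.19,1.9],[0,0,0],0],
  [[0.02,1.19,1.9],[0,0,0],0],
  [[0.02,1.19,1.9],[0,0,0],0],
  [[0.02,1.19,1.9],[0,0,0],0],
  [[0.02,1.19,1.9],[0,0,0],0],
])

```text
time_s: 20.9
eef_pos: [0.5355, -0.1999, 0.0346]
eef_rot: [0.001, 0.998, 0.058, 0.001]
wrist_force: [-0.8, 4.3, 7.0]
opening: 0.175
```

```bash
python3 go.py .5017 -.097 .0335 -1.6286; python3 ov.py w9 .5212 -.095 1.6887
```

```text
t 20.9 pos [ 0.5355 -0.1999  0.0346] psi -1.4555 q6 0.89 F [-0.8  4.3  7. ] open 0.175
[-0.363, -1.768, 0.016] [0.008, -0.02, 1.24]
```

View pics/w9.png

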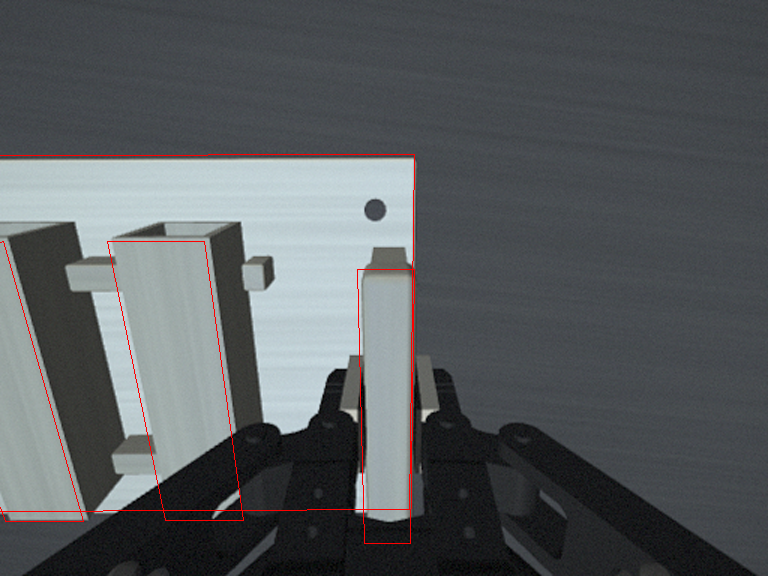

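move_arm([
  [[-0.03,-0.2,0],[0,0,0.12],0],
  [[-0.09,-0.5,0],[0,0,0.35],0],
  [[-0.16,-0.85,0],[0,0,0.6],0],
  [[-0.23,-1.2,0],[0,0,0.85],0],
  [[-0.29,-1.55,0],[0,0,1.1],0],
  [[-0.33,-1.75,0],[0,0,1.24],0],
  [[-0.33,-1.77,0],[0,0,1.24],0],
  [[-0.33,-1.77,0],[0,0,1.24],0],
])

```text
time_s: 21.95
eef_pos: [0.5041, -0.0978, 0.0346]
eef_rot: [0.002, 1.0, -0.029, 0.002]
wrist_force: [-1.0, -3.2, 6.7]
opening: 0.173
```

```bash
cat > e.py <<'E'
# tray pose from scene+side by outline fit, reported also in fixture frame
from h import *
F=np.array([.5245,.2973,1.513]); ms={}
for n in['scene','side']:
    viewer.camera(n); r=spotter.outline_of(n,'tray'); print(n,[(round(d['score'],2),np.round(np.array(d['centre'])*[512,384])) for d in r])
c=cal('wrist'); im=viewer.camera('wrist'); cv2.imwrite('pics/w10.png',im)
E
python3 ov.py w10 .5064 .0078 1.513; python3 go.py .5204 .1925 .0335 -1.6286
```

```text
t 22.0 pos [ 0.5041 -0.0978  0.0346] psi -1.6296 q6 1.208 F [-2.2 -2.2  6.3] open 0.173
[-0.013, -4.846, 0.005] [0.02, -0.031, -0.007]
```

View pics/w10.png

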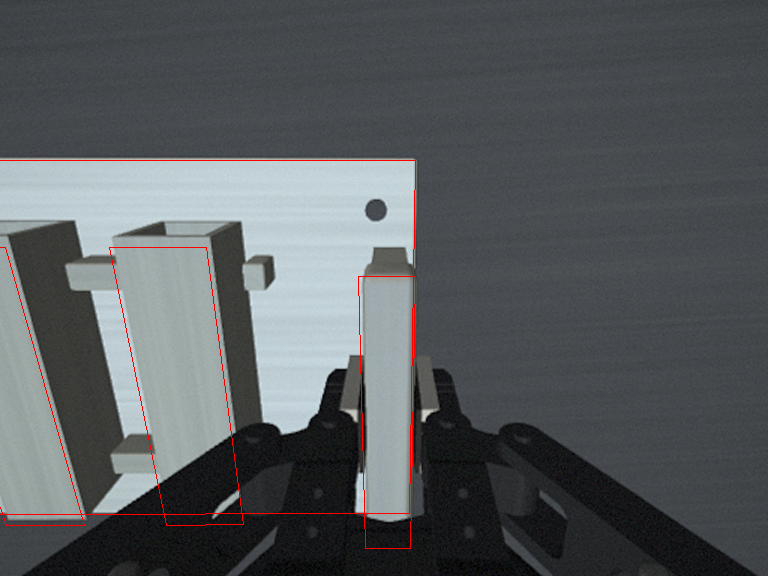

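move_arm([
  [[-0.01,-0.25,0],[0,0,0],0],
  [[-0.01,-0.7,0],[0,0,0],0],
  [[-0.01,-1.2,0],[0,0,0],0],
  [[-0.01,-1.7,0],[0,0,0],0],
  [[-0.01,-2.2,0],[0,0,0],0],
  [[-0.01,-2.7,0],[0,0,0],0],
  [[-0.01,-3.2,0],[0,0,0],0],
  [[-0.01,-3.7,0],[0,0,0],0],
  [[-0.01,-4.2,0],[0,0,0],0],
  [[-0.01,-4.6,0],[0,0,0],0],
])

```text
time_s: 23.25
eef_pos: [0.5198, 0.1784, 0.0346]
eef_rot: [0.001, 1.0, -0.029, 0.002]
wrist_force: [-0.9, -10.9, 7.5]
opening: 0.177
```

move_arm([
  [[0,-0.1,0],[0,0,0],0],
  [[0,-0.2,0],[0,0,0],0],
  [[0,-0.25,0],[0,0,0],0],
  [[0,-0.25,0],[0,0,0],0],
])

```text
time_s: 23.75
eef_pos: [0.5205, 0.1918, 0.0346]
eef_rot: [0.002, 1.0, -0.029, 0.002]
wrist_force: [-1.3, -13.4, 9.7]
opening: 0.174
```

move_arm([
  [[0,-0.03,0],[0,0,0],0],
  [[0,-0.06,0],[0,0,0],0],
  [[0,-0.06,0],[0,0,0],0],
])

```text
time_s: 24.12
eef_pos: [0.5204, 0.1919, 0.0346]
eef_rot: [0.005, 1.0, -0.029, 0.001]
wrist_force: [-3.7, -29.5, 15.1]
opening: 0.177
```

The tray stopped moving while the push rose to 30 N at TCP y 0.192, where the fixture fit predicts home (0.1925). Easing off, releasing and rising.

move_arm([
  [[0,0.04,0],[0,0,0],0],
  [[0,0.05,0],[0,0,0],0],
  [[0,0.05,0],[0,0,0],55],
  [[0,0.05,0],[0,0,0],55],
  [[0,0.05,0],[0,0,0],55],
  [[0,0.05,0],[0,0,0],55],
  [[0,0.05,-1.0],[0,0,0],55],
  [[0,0.05,-2.0],[0,0,-1],55],
  [[0,0.05,-3.0],[0,0,-2],55],
  [[0,0.05,-3.0],[0,0,-2],55],
])

```text
time_s: 25.38
eef_pos: [0.5222, 0.1955, 0.2186]
eef_rot: [-0.0, 0.994, 0.111, 0.006]
wrist_force: [-0.1, -0.2, -0.4]
opening: 0.553
```

```bash
python3 ov.py w11 .5245 .2973 1.513; python3 go.py .55 .05 .28 0.1 .7 -.1 .22 1.7
```

```text
t 25.43 pos [0.5203 0.1951 0.2152] psi -1.35 q6 1.495 F [ 0.3 -0.3 -0.9] open 0.55
[-0.041, 2.468, -1.079] [0.032, -0.032, -10.384]
[1.845, 5.455, -0.067] [0.064, 0.001, -21.844]
```

View pics/w11.png

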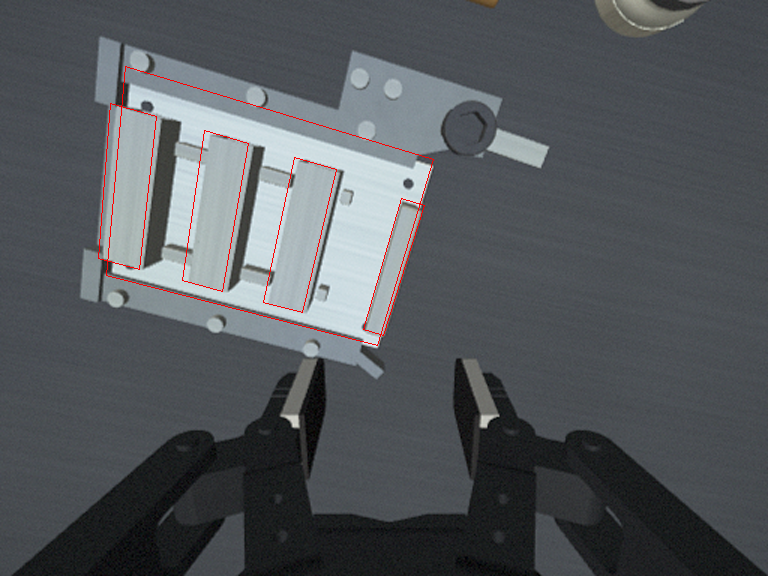

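Tray in place with its rear edge on the predicted line; three blanks in slots at (140,190), (215,210) and (305,235). Now the key.

move_arm([
  [[0,2.47,-1.08],[0,0,-10.4],55],
  [[0,2.47,-1.08],[0,0,-10.4],55],
  [[0,2.47,-1.08],[0,0,-10.4],55],
  [[0,2.47,-1.08],[0,0,-10.4],55],
  [[0,2.47,-1.08],[0,0,-10.4],55],
  [[0,2.47,-1.08],[0,0,-10.4],55],
  [[0,2.47,-1.08],[0,0,-10.4],55],
  [[0,2.47,-1.08],[0,0,-10.4],55],
  [[0,2.47,-1.08],[0,0,-10.4],55],
  [[0,2.47,-1.08],[0,0,-10.4],55],
])

```text
time_s: 26.68
eef_pos: [0.5508, 0.0502, 0.276]
eef_rot: [-0.001, 0.671, 0.741, -0.001]
wrist_force: [-0.3, 0.4, 0.3]
opening: 0.549
```

```bash
python3 go.py .68 -.1 .24 1.7
```

```text
t 26.68 pos [0.5508 0.0502 0.276 ] psi 0.0989 q6 -0.223 F [-0.3  0.4  0.3] open 0.549
[-2.703, 1.898, 0.595] [-0.008, -0.014, -11.467]
```

move_arm([
  [[-2.7,1.9,0.6],[0,0,-11.5],55],
  [[-2.7,1.9,0.6],[0,0,-11.5],55],
  [[-2.7,1.9,0.6],[0,0,-11.5],55],
  [[-2.7,1.9,0.6],[0,0,-11.5],55],
  [[-2.7,1.9,0.6],[0,0,-11.5],55],
  [[-2.7,1.9,0.6],[0,0,-11.5],55],
  [[-2.7,1.9,0.6],[0,0,-11.5],55],
  [[-2.7,1.9,0.6],[0,0,-11.5],55],
  [[-2.7,1.9,0.6],[0,0,-11.5],55],
  [[-2.7,1.9,0.6],[0,0,-11.5],55],
])

```text
time_s: 27.92
eef_pos: [0.681, -0.0994, 0.2406]
eef_rot: [-0.0, -0.067, 0.998, 0.0]
wrist_force: [0.6, 0.3, 0.3]
opening: 0.552
```

```bash
python3 - <<'E'
from h import *
im=viewer.camera('wrist'); c=cal('wrist'); cv2.imwrite('pics/w12.png',im)
h=cv2.cvtColor(im,cv2.COLOR_BGR2HSV).astype(int)
r=spotter.outline_of('wrist','key_handle'); print([(round(d['score'],2),np.round(np.array(d['centre'])*[512,384]),d['region'].sum()) for d in r])
big=cv2.resize(im,None,fx=1.5,fy=1.5,interpolation=cv2.INTER_CUBIC)
for d in r[:1]:
    m=d['region'].astype(np.float32); cn=np.argwhere(m>0)[:,::-1]
    w=back('wrist',cn,.122,c)[:,:2]*1000; print(cv2.minAreaRect(w.astype(np.float32)))
    p,L=fit(BAR,{'wrist':m},[.7084,-.0995,.13]); print('bar',np.round(p,4),round(L,3))
    R_=R.from_euler('z',p[2]).as_matrix()
    q=proj('wrist',np.array([[x,y,.122] for x,y in((-.055,-.011),(.055,-.011),(.055,.011),(-.055,.011))])@R_.T+[p[0],p[1],0],c)
    cv2.polylines(big,[np.round(q*1.5).astype(int)],True,(0,0,255),1)
m=((h[...,1]>80)&(h[...,2]>70)&(h[...,0]<25)).astype(np.float32)
p,L=fit(STAND,{'wrist':m},[.708,-.1,-.05]); print('stand',np.round(p,4),round(L,3),m.sum())
cv2.imwrite('pics/w12b.png',big)
E
python3 go.py
```

```text
[(0.65, array([258., 207.]), np.int64(2692))]
((705.9869995117188, -97.7001953125), (111.19831085205078, 30.800111770629883), 7.654970645904541)
bar [ 0.7103 -0.0977  0.1404] 0.109
stand [ 0.71   -0.0978 -0.1083] 0.758 3884.0
t 28.02 pos [ 0.6811 -0.0994  0.2408] psi 1.7046 q6 -2.022 F [ 0.7 -0.1  0.2] open 0.548
```

View pics/w12b.png

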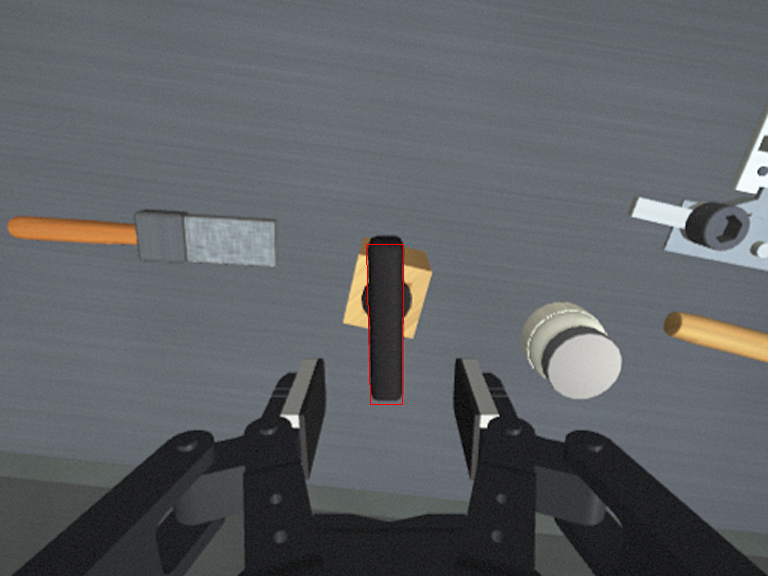

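```bash
cat > key.py <<'E'
from h import *
import sys
def cyl(r,z0,z1): t=np.linspace(0,2*np.pi,24,endpoint=False); return np.array([[r*np.cos(a),r*np.sin(a),z] for a in t for z in(z0,z1)])
KEY=BAR+[cyl(.019,.064,.072),cyl(.0095,.07,.1)]
W=cv2.imread('pics/w12.png'); ms={}
def dark(im,c,pc,T,rad,tag):
    u,v=proj(None,[pc],c)[0]; g=cv2.cvtColor(im,cv2.COLOR_BGR2GRAY)
    m=(g<T).astype(np.uint8); yy,xx=np.mgrid[:384,:512]; m[(abs(xx-u)>rad)|(abs(yy-v)>rad)]=0
    k,l,st,_=cv2.connectedComponentsWithStats(m); i=1+st[1:,4].argmax(); print(tag,st[i]); return (l==i).astype(np.float32)
pc=[.709,-.0985,.1]
for n,im,rad in(('wrist',W,62),('scene',cv2.imread('pics/scene0.png'),30),('side',cv2.imread('pics/side0.png'),30)):
    ms[n]=dark(im,cal(n),pc,70,rad,n); p,L=fit(KEY,{n:ms[n]},[.709,-.0985,.14]); print(n,np.round(p,4),round(L,3))
p,L=fit(KEY,ms,[.709,-.0985,.14]); print('all',np.round(p,4),round(L,3))
E
python3 key.py
```

```text
wrist [ 241  157   33  110 2582]
wrist [ 0.7103 -0.0977  0.1438] 0.084Traceback (most recent call last):
  File "key.py", line 12, in <module>
    ms[n]=dark(im,cal(n),pc,70,rad,n); p,L=fit(KEY,{n:ms[n]},[.709,-.0985,.14]); print(n,np.round(p,4),round(L,3))
          ~~~~^^^^^^^^^^^^^^^^^^^^^^^
  File "key.py", line 9, in dark
    k,l,st,_=cv2.connectedComponentsWithStats(m); i=1+st[1:,4].argmax(); print(tag,st[i]); return (l==i).astype(np.float32)
                                                      ~~~~~~~~~~~~~~~^^
ValueError: attempt to get argmax of an empty sequence
```

```bash
python3 go.py .7098 -.0978 .098 1.713
```

```text
t 28.02 pos [ 0.6811 -0.0994  0.2408] psi 1.7046 q6 -2.022 F [ 0.7 -0.1  0.2] open 0.548
[-0.479, -0.038, 2.379] [0.002, -0.004, -0.06]
```

move_arm([
  [[-0.48,-0.04,0.6],[0,0,-0.06],55],
  [[-0.48,-0.04,1.3],[0,0,-0.06],55],
  [[-0.48,-0.04,2.0],[0,0,-0.06],55],
  [[-0.48,-0.04,2.38],[0,0,-0.06],55],
  [[-0.48,-0.04,2.38],[0,0,-0.06],55],
  [[-0.48,-0.04,2.38],[0,0,-0.06],0],
  [[-0.48,-0.04,2.38],[0,0,-0.06],0],
  [[-0.48,-0.04,2.38],[0,0,-0.06],0],
  [[-0.48,-0.04,2.38],[0,0,-0.06],0],
  [[-0.48,-0.04,2.38],[0,0,-0.06],0],
])

```text
time_s: 29.28
eef_pos: [0.7116, -0.0983, 0.1012]
eef_rot: [0.002, -0.073, 0.997, -0.001]
wrist_force: [0.3, 0.4, 6.5]
opening: 0.244
```

```bash
python3 - <<'E'
from h import *
im=viewer.camera('wrist'); cv2.imwrite('pics/w13.png',cv2.resize(im,None,fx=1.5,fy=1.5,interpolation=cv2.INTER_CUBIC))
E
python3 go.py .7098 -.0978 .20 1.713
```

```text
t 29.32 pos [ 0.7116 -0.0983  0.1012] psi 1.7163 q6 -2.018 F [0.3 0.3 7. ] open 0.25
[0.022, 0.01, -1.648] [-0.014, 0.029, 0.024]
```

move_arm([
  [[0,0,-0.4],[0,0,0],0],
  [[0,0,-0.9],[0,0,0],0],
  [[0,0,-1.5],[0,0,0],0],
  [[0,0,-2.2],[0,0,0],0],
  [[0,0,-2.2],[0,0,0],0],
  [[0,0,-2.2],[0,0,0],0],
])

```text
time_s: 30.08
eef_pos: [0.7094, -0.0977, 0.2293]
eef_rot: [-0.001, -0.073, 0.997, 0.0]
wrist_force: [0.9, -0.5, -2.0]
opening: 0.246
```

```bash
python3 go.py .60 .06 .23 2.02
```

```text
t 30.07 pos [ 0.7094 -0.0977  0.2293] psi 1.7163 q6 -2.018 F [ 0.9 -0.5 -2. ] open 0.246
[1.423, 2.866, -0.007] [0.006, -0.009, -2.175]
```

move_arm([
  [[1.42,2.87,0],[0,0,-2.17],0],
  [[1.42,2.87,0],[0,0,-2.17],0],
  [[1.42,2.87,0],[0,0,-2.17],0],
  [[1.42,2.87,0],[0,0,-2.17],0],
  [[1.42,2.87,0],[0,0,-2.17],0],
  [[1.42,2.87,0],[0,0,-2.17],0],
  [[1.42,2.87,0],[0,0,-2.17],0],
])

```text
time_s: 30.95
eef_pos: [0.6013, 0.0589, 0.2299]
eef_rot: [-0.0, -0.222, 0.975, 0.0]
wrist_force: [0.8, 0.2, -1.6]
opening: 0.245
```

```bash
python3 - <<'E'
from h import *
import pickle
c=cal('wrist'); im=viewer.camera('wrist'); cv2.imwrite('pics/w14.png',im); pickle.dump(c,open('w14.pkl','wb'))
P=np.array([.6269,.1622,.035]); u=proj(None,[P],c)[0]; print(u)
f=1.55; S=5
d=np.array([np.cos(1.513),np.sin(1.513),0]); e=np.array([-d[1],d[0],0])
x0,y0=int(u[0])-80,int(u[1])-60; a=cv2.resize(im[max(y0,0):y0+120,max(x0,0):x0+160],None,fx=S,fy=S,interpolation=cv2.INTER_CUBIC)
def tr(Q): return np.round((proj(None,Q,c)-[max(x0,0),max(y0,0)]+.5)*S).astype(int)
t=np.linspace(0,2*np.pi,60); cv2.polylines(a,[tr([P+.018*(np.cos(k)*d+np.sin(k)*e) for k in t])],True,(0,0,255),1)
h=np.radians(np.arange(30,390,60)); cv2.polylines(a,[tr([P+.0102/np.cos(np.pi/6)*(np.cos(k)*d+np.sin(k)*e) for k in h])],True,(0,255,0),1)
Z=P-[0,0,.023]; cv2.polylines(a,[tr([Z+s*d+w*e for s,w in((-.064,-.008),(-.02,-.008),(-.02,.008),(-.064,.008))])],True,(255,0,255),1)
cv2.imwrite('pics/w14b.png',a); print(a.shape)
E
python3 go.py
```

```text
[325.31520038 223.04533154]
(600, 800, 3)
t 31.0 pos [0.6012 0.059  0.23  ] psi 2.0177 q6 -2.116 F [ 0.9 -1.1 -2.7] open 0.246
```

View pics/w14b.png

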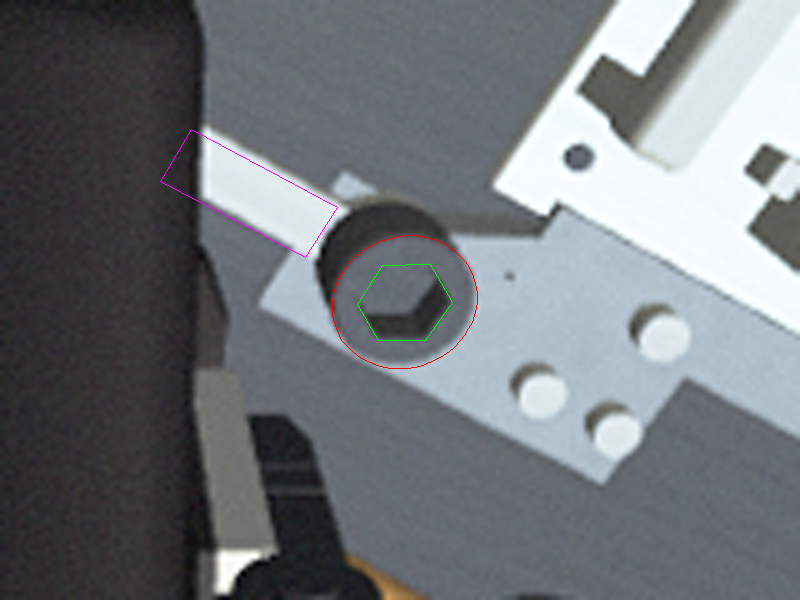

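The crop shows the hex socket at (405,302), aligned with the predicted hexagon, so the screw angle is about 0. The head sits about 1 mm left and up of my estimate.

```bash
python3 - <<'E'
from h import *
import pickle
c=pickle.load(open('w14.pkl','rb')); im=cv2.imread('pics/w14.png'); g=cv2.cvtColor(im,cv2.COLOR_BGR2GRAY)
print(back(None,np.array([[325.3,223.0],[324.4,222.3]]),.035,c))
# fit: darkest socket-shadow + head disc vs plate: optimise edge contrast of disc model
gb=cv2.GaussianBlur(g.astype(np.float32),(0,0),.7); t=np.linspace(0,2*np.pi,90,endpoint=False)
def sc(p):
    s=0
    for r,w in((.0205,1),(.0155,-1)):
        q=proj(None,np.c_[p[0]+r*np.cos(t),p[1]+r*np.sin(t),np.full(90,.035)],c).astype(np.float32)
        s+=w*np.minimum(cv2.remap(gb,q[:,0],q[:,1],cv2.INTER_LINEAR)[:,0],110)
    return -np.clip(s,0,40).mean()
b=min(((sc((x,y)),x,y) for x in np.arange(.619,.635,.0005) for y in np.arange(.154,.172,.0005))); print(b)
E
python3 go.py .6265 .163 .17 2.0366
```

```text
[[0.62685461 0.16215239 0.035     ]
 [0.62651148 0.16067297 0.035     ]]
(np.float32(-30.611814), np.float64(0.6214999999999997), np.float64(0.1545))
t 31.0 pos [0.6012 0.059  0.23  ] psi 2.0177 q6 -2.116 F [ 0.9 -1.1 -2.7] open 0.246
[-1.13, 1.381, 1.0] [0.001, -0.003, -0.135]
```

```bash
python3 go.py .6275 .1617 .15 2.0366
```

```text
t 31.0 pos [0.6012 0.059  0.23  ] psi 2.0177 q6 -2.116 F [ 0.9 -1.1 -2.7] open 0.246
[-1.136, 1.354, 1.333] [0.001, -0.003, -0.135]
```

move_arm([
  [[-0.4,0.5,0],[0,0,-0.14],0],
  [[-1.14,1.35,0.2],[0,0,-0.14],0],
  [[-1.14,1.35,0.7],[0,0,-0.14],0],
  [[-1.14,1.35,1.33],[0,0,-0.14],0],
  [[-1.14,1.35,1.33],[0,0,-0.14],0],
  [[-1.14,1.35,1.33],[0,0,-0.14],0],
  [[-1.14,1.35,1.33],[0,0,-0.14],0],
])

```text
time_s: 31.88
eef_pos: [0.6288, 0.1624, 0.153]
eef_rot: [0.002, -0.232, 0.973, -0.0]
wrist_force: [0.2, -0.3, -1.9]
opening: 0.248
```

```bash
python3 - <<'E'
from h import *
print({k:np.round(v,4) for k,v in monitor.get_obs().items() if k in('eef_pos','wrist_force','opening')})
out=[]
for n in['scene','side']:
    im=viewer.camera(n); c=cal(n); u=proj(None,[[.6266,.1612,.05]],c)[0]; x,y=int(u[0])-33,int(u[1])-33
    a=cv2.resize(im[y:y+50,x:x+66],None,fx=6,fy=6,interpolation=cv2.INTER_CUBIC)
    P=proj(None,[[.6266,.1612,.035],[.6266,.1612,.142]],c); q=np.round((P-[x,y]+.5)*6).astype(int)
    cv2.line(a,q[0],q[1],(0,0,255),1); out.append(a)
cv2.imwrite('pics/k1.png',np.hstack(out)); print(out[0].shape)
E
python3 go.py .6275 .1617 .15 2.0366
```

```text
{'eef_pos': array([0.6288, 0.1624, 0.153 ]), 'wrist_force': array([ 0.1853, -0.3256, -1.8522]), 'opening': np.float64(0.2484)}
(300, 396, 3)
t 31.98 pos [0.6283 0.1625 0.1525] psi 2.0385 q6 -1.968 F [-0.2 -0.4 -1.8] open 0.249
[0.019, -0.006, 0.042] [-0.008, 0.02, 0.013]
```

View pics/k1.png

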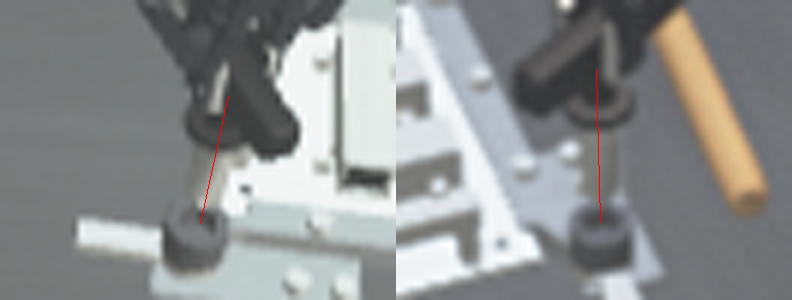

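Viewed: in both views the shank lines up with the red axis of the screw (scene 209 against 210, side 599 against 598). Lowering slowly.

move_arm([
  [[0.01,0,0.15],[0,0,0.01],0],
  [[0.01,0,0.3],[0,0,0.01],0],
  [[0.01,0,0.38],[0,0,0.01],0],
  [[0.01,0,0.44],[0,0,0.01],0],
  [[0.01,0,0.48],[0,0,0.01],0],
])

```text
time_s: 32.6
eef_pos: [0.6278, 0.1622, 0.1221]
eef_rot: [0.001, -0.231, 0.973, -0.0]
wrist_force: [4.2, -1.2, 1.5]
opening: 0.249
```

move_arm([
  [[0.01,0,0.05],[0,0,0],0],
  [[0.01,0,0.09],[0,0,0],0],
  [[0.01,0,0.12],[0,0,0],0],
  [[0.01,0,0.12],[0,0,0],0],
])

```text
time_s: 33.1
eef_pos: [0.6279, 0.1622, 0.117]
eef_rot: [0.002, -0.231, 0.973, -0.0]
wrist_force: [2.5, -1.7, 10.2]
opening: 0.245
```

move_arm([
  [[0,0,0.02],[0,0,0],0],
  [[0,0,0.03],[0,0,0],0],
  [[0,0,0.03],[0,0,0],0],
])

```text
time_s: 33.48
eef_pos: [0.6283, 0.1624, 0.1169]
eef_rot: [0.003, -0.231, 0.973, -0.001]
wrist_force: [-1.0, -1.8, 18.1]
opening: 0.242
```

```bash
python3 go.py
```

```text
t 33.48 pos [0.6283 0.1624 0.1169] psi 2.0377 q6 -1.967 F [-1.  -1.8 18.1] open 0.242
```

Seated: z stopped at 0.117 (predicted 0.1172) and the force rose to 18 N. Turning clockwise.

move_arm([
  [[0,0,0],[0,0,0.5],0],
  [[0,0,0],[0,0,1.2],0],
  [[0,0,0],[0,0,2.0],0],
  [[0,0,0],[0,0,2.8],0],
  [[0,0,0],[0,0,3.6],0],
  [[0,-0.01,0],[0,0,4.4],0],
  [[0.01,-0.01,0],[0,0,5.2],0],
  [[0.01,-0.01,0],[0,0,6.0],0],
  [[0.01,-0.01,0],[0,0,6.0],0],
])

```text
time_s: 34.6
eef_pos: [0.6282, 0.1605, 0.1169]
eef_rot: [0.003, 0.185, 0.983, -0.0]
wrist_force: [-0.6, -5.4, 17.9]
opening: 0.25
```

```bash
python3 -c "
from h import *
o=monitor.get_obs();print(np.round(o['torque'],2),np.round(o['joint_efforts'],2))"; python3 go.py
```

```text
[-1.27  0.18 -0.07] [  3.   -43.84 -24.62   1.73  -0.36   0.42]
t 34.6 pos [0.6282 0.1605 0.1169] psi 1.1986 q6 -1.129 F [-0.6 -5.4 17.9] open 0.25
```

move_arm([
  [[0,0,0],[0,0,0.7],0],
  [[0,0,0],[0,0,1.5],0],
  [[0,0,0],[0,0,2.3],0],
  [[0,-0.01,0],[0,0,3.1],0],
  [[0.01,-0.01,0],[0,0,3.9],0],
  [[0.01,-0.01,0],[0,0,4.6],0],
  [[0.01,-0.01,0],[0,0,5.2],0],
  [[0.01,-0.01,0],[0,0,5.2],0],
])

```text
time_s: 35.6
eef_pos: [0.6268, 0.1599, 0.1169]
eef_rot: [0.002, 0.522, 0.853, 0.0]
wrist_force: [-1.9, -5.6, 20.2]
opening: 0.247
```

```bash
cat > tq.py <<'E'
from h import *
o=monitor.get_obs();print(np.round(o['torque'],2),np.round(o['joint_efforts'],2))
E
python3 tq.py; python3 go.py
```

```text
[-1.48  0.8  -0.03] [  3.34 -43.05 -25.21   2.07  -1.26   0.33]
t 35.6 pos [0.6268 0.1599 0.1169] psi 0.473 q6 -0.404 F [-1.9 -5.6 20.2] open 0.247
```

move_arm([
  [[0,0,0],[0,0,0.4],0],
  [[0,0,0],[0,0,0.8],0],
  [[0,0,0],[0,0,0.8],0],
])

```text
time_s: 35.98
eef_pos: [0.6266, 0.1599, 0.1169]
eef_rot: [0.002, 0.568, 0.823, 0.0]
wrist_force: [-3.3, -5.5, 21.1]
opening: 0.245
```

```bash
python3 tq.py; python3 go.py
```

```text
[-1.51  0.91  0.04] [  3.21 -42.85 -25.4    2.08  -1.52   0.25]
t 35.98 pos [0.6266 0.1599 0.1169] psi 0.3617 q6 -0.293 F [-3.3 -5.5 21.1] open 0.245
```

move_arm([
  [[0,0,0],[0,0,0.3],0],
  [[0,0,0],[0,0,0.6],0],
  [[0,0,0],[0,0,0.6],0],
])

```text
time_s: 36.35
eef_pos: [0.6265, 0.1599, 0.1169]
eef_rot: [0.002, 0.602, 0.798, 0.0]
wrist_force: [-3.6, -5.8, 21.3]
opening: 0.249
```

```bash
python3 tq.py; python3 go.py
python3 - <<'E'
from h import *
out=[]
for n in['scene','side']:
    im=viewer.camera(n); c=cal(n); u=proj(None,[[.59,.17,.03]],c)[0]; x,y=int(u[0])-33,int(u[1])-30
    a=cv2.resize(im[y:y+60,x:x+66],None,fx=6,fy=6,interpolation=cv2.INTER_CUBIC)
    d=np.array([np.cos(1.513),np.sin(1.513),0]); e=np.array([-d[1],d[0],0]); S=np.array([.6266,.1612,.012])
    q=np.round((proj(None,[S+e*.02+d*.008,S+e*.064+d*.008,S+e*.064-d*.008,S+e*.02-d*.008],c)-[x,y]+.5)*6).astype(int)
    cv2.polylines(a,[q],True,(0,0,255),1); out.append(a)
cv2.imwrite('pics/k2.png',np.hstack(out))
E
```

```text
[-1.48  1.09  0.01] [  3.1  -42.71 -25.53   2.07  -1.71   0.22]
t 36.35 pos [0.6265 0.1599 0.1169] psi 0.2782 q6 -0.209 F [-3.6 -5.8 21.3] open 0.249
```

View pics/k2.png

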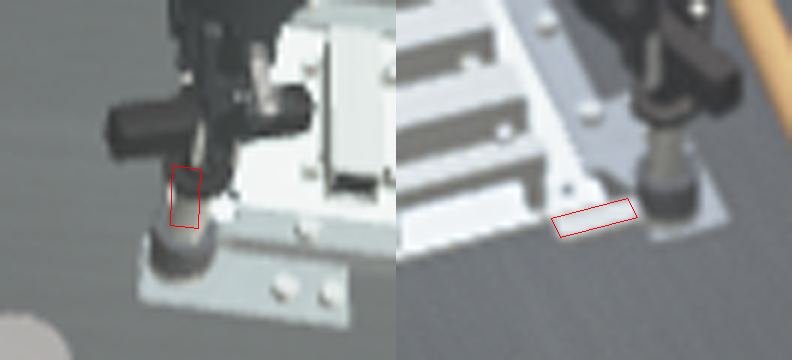

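move_arm([
  [[0,0,0],[0,0,0.3],0],
  [[0,0,0],[0,0,0.6],0],
  [[0,0,0],[0,0,0.6],0],
])

```text
time_s: 36.83
eef_pos: [0.6263, 0.16, 0.1169]
eef_rot: [0.002, 0.635, 0.773, -0.0]
wrist_force: [-3.9, -6.2, 21.7]
opening: 0.246
```

```bash
python3 tq.py; python3 go.py
python3 - <<'E'
from h import *
im=viewer.camera('side'); c=cal('side'); g=cv2.cvtColor(im,cv2.COLOR_BGR2GRAY).astype(np.float32)
S=np.array([.6266,.1612])
best=[]
for th in np.arange(1.3,1.85,.02):
    yaw=1.513-th+np.pi; d=np.array([np.cos(yaw),np.sin(yaw)]); e=np.array([-d[1],d[0]])
    def samp(lat):
        P=np.array([[*(S+d*r+e*l),.012] for r in np.linspace(.026,.062,19) for l in lat]); q=proj(None,P,c).astype(np.float32); return cv2.remap(g,q[:,0],q[:,1],cv2.INTER_LINEAR).mean()
    best.append((round(float(samp(np.linspace(-.0065,.0065,7))-.5*samp([-.011])-.5*samp([.011])),1),round(th,2)))
print(sorted(best)[::-1][:6])
E
```

```text
[-1.42  1.13  0.27] [  2.72 -42.57 -25.66   2.11  -1.88   0.46]
t 36.83 pos [0.6263 0.16   0.1169] psi 0.1949 q6 -0.126 F [-3.9 -6.2 21.7] open 0.246
[(37.4, np.float64(1.52)), (37.3, np.float64(1.54)), (35.8, np.float64(1.56)), (35.7, np.float64(1.5)), (33.5, np.float64(1.58)), (32.5, np.float64(1.48))]
```

move_arm([
  [[0,0,0],[0,0,0.25],0],
  [[0,0,0],[0,0,0.5],0],
  [[0,0,0],[0,0,0.5],0],
])

```text
time_s: 37.25
eef_pos: [0.6265, 0.1603, 0.1168]
eef_rot: [0.002, 0.661, 0.75, 0.0]
wrist_force: [-2.1, -5.4, 21.0]
opening: 0.249
```

```bash
python3 tq.py; python3 go.py
```

```text
[-1.26  0.92  0.48] [  1.98 -42.96 -25.54   1.86  -1.54   0.67]
t 37.25 pos [0.6265 0.1603 0.1168] psi 0.1258 q6 -0.057 F [-2.1 -5.4 21. ] open 0.249
```

Torque climbs steeply now (0.01 → 0.27 → 0.48 N m): the dog is against its stop. Relaxing the twist, then lifting the key straight up.

move_arm([
  [[0,0,0],[0,0,-0.5],0],
  [[0,0,0],[0,0,-0.95],0],
  [[0,0,-0.03],[0,0,-0.95],0],
  [[0,0,-0.3],[0,0,-0.95],0],
  [[0,0,-0.6],[0,0,-0.95],0],
  [[0,0,-1.2],[0,0,-0.95],0],
  [[0,0,-2.0],[0,0,-0.95],0],
  [[0,0,-2.0],[0,0,-0.95],0],
])

```text
time_s: 38.25
eef_pos: [0.6268, 0.1618, 0.238]
eef_rot: [0.002, 0.61, 0.792, 0.003]
wrist_force: [-0.3, 0.4, -1.9]
opening: 0.248
```

```bash
python3 go.py .55 -.02 .24 1.0 .71 -.0978 .24 1.7163
python3 - <<'E'
from h import *
im=viewer.camera('side'); cv2.imwrite('pics/side2.png',im); c=cal('side'); g=cv2.cvtColor(im,cv2.COLOR_BGR2GRAY).astype(np.float32)
S=np.array([.6266,.1612]); best=[]
for th in np.arange(1.3,1.85,.02):
    yaw=1.513-th+np.pi; d=np.array([np.cos(yaw),np.sin(yaw)]); e=np.array([-d[1],d[0]])
    def samp(lat):
        P=np.array([[*(S+d*r+e*l),.012] for r in np.linspace(.026,.062,19) for l in lat]); q=proj(None,P,c).astype(np.float32); return cv2.remap(g,q[:,0],q[:,1],cv2.INTER_LINEAR).mean()
    best.append((round(float(samp(np.linspace(-.0065,.0065,7))-.5*samp([-.011])-.5*samp([.011])),1),round(th,2)))
print(sorted(best)[::-1][:6])
E
```

```text
t 38.25 pos [0.6268 0.1618 0.238 ] psi 0.2578 q6 -0.189 F [-0.3  0.4 -1.9] open 0.248
[-2.604, -2.01, -0.045] [0.046, 0.022, -5.315]
[-4.538, 0.237, -0.029] [0.037, 0.04, -10.445]
[(55.7, np.float64(1.44)), (54.4, np.float64(1.46)), (53.9, np.float64(1.42)), (49.6, np.float64(1.48)), (49.2, np.float64(1.4)), (42.9, np.float64(1.38))]
```

```bash
cat > dog.py <<'E'
from h import *
import sys
from itertools import product
def dog(n,im,c,occ=None):
    g=cv2.GaussianBlur(cv2.cvtColor(im,cv2.COLOR_BGR2GRAY),(0,0),.6).astype(np.float32); best=[]
    for th,ox,oy in product(np.arange(1.3,1.8,.02),np.arange(-.004,.0041,.001),np.arange(-.004,.0041,.001)):
        S=np.array([.6266+ox,.1612+oy]); yaw=1.513-th+np.pi; d=np.array([np.cos(yaw),np.sin(yaw)]); e=np.array([-d[1],d[0]])
        def samp(rs,lat):
            P=np.array([[*(S+d*r+e*l),.012] for r in rs for l in lat]); q=proj(None,P,c).astype(np.float32); return cv2.remap(g,q[:,0],q[:,1],cv2.INTER_LINEAR).mean()
        rs=np.linspace(.026,.062,15); best.append((round(float(samp(rs,np.linspace(-.0065,.0065,5))-.4*samp(rs,[-.0105])-.4*samp(rs,[.0105])-.2*samp([.067],[-.004,0,.004])),1),round(th,2),round(ox,3),round(oy,3)))
    b=sorted(best)[::-1]; print(n,b[:4],'mean th top20',round(np.mean([x[1] for x in b[:20]]),3))
if __name__=='__main__':
    c=cal('wrist'); im=viewer.camera('wrist'); cv2.imwrite('pics/w15.png',im)
    dog('wrist',im,c)
    for n in['side','scene']: dog(n,viewer.camera(n),cal(n))
    u=proj(None,[[.59,.163,.02]],c)[0]; print(u); x,y=np.clip(int(u[0])-80,0,352),np.clip(int(u[1])-60,0,264)
    cv2.imwrite('pics/w15b.png',cv2.resize(im[y:y+120,x:x+160],None,fx=5,fy=5,interpolation=cv2.INTER_CUBIC))
E
python3 dog.py
```

```text
wrist [(102.2, np.float64(1.48), np.float64(-0.004), np.float64(0.001)), (101.9, np.float64(1.48), np.float64(-0.003), np.float64(0.001)), (101.9, np.float64(1.46), np.float64(-0.004), np.float64(0.002)), (101.8, np.float64(1.5), np.float64(-0.004), np.float64(0.0))] mean th top20 1.47
side [(47.4, np.float64(1.46), np.float64(-0.002), np.float64(-0.001)), (47.3, np.float64(1.48), np.float64(-0.002), np.float64(-0.002)), (47.3, np.float64(1.46), np.float64(-0.001), np.float64(-0.001)), (47.2, np.float64(1.5), np.float64(-0.002), np.float64(-0.003))] mean th top20 1.471
scene [(61.2, np.float64(1.56), np.float64(-0.004), np.float64(-0.004)), (61.2, np.float64(1.54), np.float64(-0.004), np.float64(-0.003)), (60.4, np.float64(1.52), np.float64(-0.004), np.float64(-0.002)), (59.9, np.float64(1.56), np.float64(-0.003), np.float64(-0.004))] mean th top20 1.518
[231.26724983 157.42024071]
```

Run:
```python
from h import *
im=cv2.imread('pics/w15.png'); c=cal('wrist'); g=cv2.GaussianBlur(cv2.cvtColor(im,cv2.COLOR_BGR2GRAY),(0,0),.7).astype(np.float32)
S=np.array([.6236,.1622]); 
def line(yaw,off,z,rs,half=.006,sg=1):
    d=np.array([np.cos(yaw),np.sin(yaw)]); e=np.array([-d[1],d[0]]); o=np.arange(-half,half,.0004); A=[]
    for r in rs:
        P=np.array([[*(S+d*r+e*(off+k)),z] for k in o]); q=proj(None,P,c).astype(np.float32)
        v=cv2.remap(g,q[:,0],q[:,1],cv2.INTER_LINEAR)[:,0]; gr=sg*np.gradient(v); i=gr.argmax(); A.append((r,off+o[i],gr[i]))
    A=np.array(A); k=np.polyfit(A[:,0],A[:,1],1); res=A[:,1]-np.polyval(k,A[:,0]); ok=abs(res)<.0012; k=np.polyfit(A[ok,0],A[ok,1],1)
    return yaw+np.arctan(k[0]),np.polyval(k,.045),ok.sum(),A[:,2].mean()
for th in(1.45,1.5,1.55):
  y=1.513-th+np.pi; rs=np.linspace(.028,.058,16)
  a=line(y,.008,.012,rs,sg=-1); b=line(y,-.008,.012,rs,sg=1)
  print(th,'edges',[(round(1.513+np.pi-x[0],3),round(x[1],4),x[2],round(float(x[3]),1)) for x in(a,b)])
# tray rear edge: fixture x=-.115 line along world -x from the screw
y=1.513+np.pi/2; 
for off in(-.013,-.015): 
  t=line(y,off,.008,np.linspace(.05,.12,30),half=.008,sg=-1); t2=line(y,off,.008,np.linspace(.05,.12,30),half=.008,sg=1)
  print('tray rear',[(round(1.513+np.pi-x[0],3),round(x[1],4),x[2],round(float(x[3]),1)) for x in(t,t2)])
```

```text
1.45 edges [(np.float64(1.504), np.float64(0.0069), np.int64(14), 14.9), (np.float64(1.496), np.float64(-0.0102), np.int64(16), 13.4)]
1.5 edges [(np.float64(1.493), np.float64(0.009), np.int64(14), 15.0), (np.float64(1.487), np.float64(-0.0079), np.int64(16), 13.2)]
1.55 edges [(np.float64(1.477), np.float64(0.0112), np.int64(13), 15.3), (np.float64(1.494), np.float64(-0.0057), np.int64(16), 13.1)]
tray rear [(np.float64(1.507), np.float64(-0.0123), np.int64(16), 15.3), (np.float64(1.644), np.float64(-0.0098), np.int64(10), 1.3)]
tray rear [(np.float64(1.505), np.float64(-0.0124), np.int64(16), 15.3), (np.float64(1.654), np.float64(-0.0181), np.int64(9), 2.8)]
```

```bash
cat > dog2.py <<'E'
from h import *
c=cal('wrist'); im=viewer.camera('wrist'); cv2.imwrite('pics/w16.png',im); g=cv2.GaussianBlur(cv2.cvtColor(im,cv2.COLOR_BGR2GRAY),(0,0),.7).astype(np.float32)
S=np.array([.6266,.1612])
def line(yaw,off,z,rs,half,sg):
    d=np.array([np.cos(yaw),np.sin(yaw)]); e=np.array([-d[1],d[0]]); o=np.arange(-half,half,.0004); A=[]
    for r in rs:
        P=np.array([[*(S+d*r+e*(off+k)),z] for k in o]); q=proj(None,P,c).astype(np.float32)
        v=cv2.remap(g,q[:,0],q[:,1],cv2.INTER_LINEAR)[:,0]; gr=sg*np.gradient(v); i=gr.argmax(); A.append((r,off+o[i],gr[i]))
    A=np.array(A); m=np.median(A[:,1]); k=None; best=0
    for i in range(len(A)):
        for j in range(i+4,len(A)):
            kk=np.polyfit(A[[i,j],0],A[[i,j],1],1); n=(abs(A[:,1]-np.polyval(kk,A[:,0]))<.0007).sum()
            if n>best: best,k=n,kk
    ok=abs(A[:,1]-np.polyval(k,A[:,0]))<.0007; k=np.polyfit(A[ok,0],A[ok,1],1)
    return round(1.513+np.pi-yaw-np.arctan(k[0]),3),round(np.polyval(k,.045),4),int(best),len(A)
y=1.513-1.52+np.pi; rs=np.linspace(.028,.058,20)
for sg in(1,-1):
    for off in(.008,-.008): print('dog',sg,off,line(y,off,.012,rs,.007,sg))
y=1.513+np.pi/2
for sg in(1,-1): print('tray rear',sg,line(y,-.014,.008,np.linspace(.06,.17,40),.009,sg))
for sg in(1,-1): print('handle rear',sg,line(y,-.016,.053,np.linspace(.07,.15,40),.009,sg))
x0,y0,x1,y1=90,90,350,285
d=proj(None,[[.62,.16,.02],[.44,.17,.02]],c); print(np.round(d))
E
python3 dog2.py
```

```text
dog 1 0.008 (np.float64(1.454), np.float64(0.0048), 16, 20)
dog 1 -0.008 (np.float64(1.486), np.float64(-0.0078), 18, 20)
dog -1 0.008 (np.float64(1.486), np.float64(0.0093), 17, 20)
dog -1 -0.008 (np.float64(1.511), np.float64(-0.0018), 12, 20)
tray rear 1 (np.float64(1.585), np.float64(-0.0127), 15, 40)
tray rear -1 (np.float64(1.569), np.float64(-0.0093), 38, 40)
handle rear 1 (np.float64(1.586), np.float64(-0.0211), 21, 40)
handle rear -1 (np.float64(1.57), np.float64(-0.0178), 40, 40)
[[257. 167.]
 [109. 120.]]
```

Once settled, the picture shows the tray rear edge exactly square (1.569), but the dog reads 1.486: locked (above 1.4), though it came back about 0.09 from its stop when I relaxed the key. I will reseat the key and finish that, first checking the key has not slipped in the grip.

```bash
python3 - <<'E'
from h import *
for f in('w14','w16'):
    g=cv2.GaussianBlur(cv2.cvtColor(cv2.imread(f'pics/{f}.png'),cv2.COLOR_BGR2GRAY),(0,0),.8).astype(float)
    for r in range(150,262,16):
        row=g[r,200:320]; gr=np.gradient(row); print(f,r,'L',200+int(gr[:57].argmin()),round(gr[:57].min(),1),'R',257+int(gr[57:].argmax()),round(gr[57:].max(),1), end=' | ')
    col=np.gradient(g[90:300,257]); print('\nends',90+int(col[:100].argmin()),90+int(col[100:].argmax()+100))
E
python3 tq.py; python3 go.py .6268 .1612 .145 .51
```

```text
w14 150 L 245 -2.0 R 273 1.5 | w14 166 L 235 -31.0 R 284 28.0 | w14 182 L 234 -29.0 R 285 29.0 | w14 198 L 234 -31.0 R 285 65.0 | w14 214 L 234 -29.5 R 286 28.5 | w14 230 L 230 -28.0 R 308 16.0 | w14 246 L 235 -35.5 R 284 29.0 | 
ends 151 199
w16 150 L 228 -12.5 R 274 3.5 | w16 166 L 235 -36.0 R 284 41.0 | w16 182 L 233 -30.5 R 285 24.5 | w16 198 L 234 -26.5 R 284 24.5 | w16 214 L 234 -26.5 R 287 21.5 | w16 230 L 231 -21.5 R 290 21.5 | w16 246 L 235 -44.5 R 284 38.0 | 
ends 151 229
[-0.    0.    0.02] [ 6.000e-02 -5.492e+01 -3.694e+01  1.000e-02  2.000e-02 -0.000e+00]
t 38.5 pos [0.6236 0.1611 0.2305] psi 0.2574 q6 -0.189 F [-0.6 -0.2 -2.5] open 0.244
[-0.014, 0.058, 1.425] [-0.03, -0.011, -1.809]
```

```bash
python3 go.py .6275 .1602 .145 .51
```

```text
t 38.5 pos [0.6236 0.1611 0.2305] psi 0.2574 q6 -0.189 F [-0.6 -0.2 -2.5] open 0.244
[-0.033, 0.065, 1.425] [-0.03, -0.011, -1.809]
```

move_arm([
  [[-0.03,0.06,0.3],[0,0,-1.0],0],
  [[-0.03,0.06,0.7],[0,0,-1.8],0],
  [[-0.03,0.06,1.2],[0,0,-1.8],0],
  [[-0.03,0.06,1.42],[0,0,-1.8],0],
  [[-0.03,0.06,1.42],[0,0,-1.8],0],
  [[-0.03,0.06,1.42],[0,0,-1.8],0],
  [[-0.03,0.06,1.42],[0,0,-1.8],0],
])

```text
time_s: 39.38
eef_pos: [0.6299, 0.1603, 0.1491]
eef_rot: [0.001, 0.506, 0.862, 0.001]
wrist_force: [-0.8, 0.6, -1.4]
opening: 0.249
```

```bash
python3 go.py .6275 .1602 .1225 .51
```

```text
t 39.38 pos [0.6299 0.1603 0.1491] psi 0.5086 q6 -0.442 F [-0.8  0.6 -1.4] open 0.249
[0.019, -0.037, 0.443] [0.015, 0.007, -0.01]
```

move_arm([
  [[0,0,0],[0,0,0],0],
  [[0,0,0],[0,0,0],0],
  [[0,0,0],[0,0,0],0],
])

```text
time_s: 39.75
eef_pos: [0.6291, 0.1603, 0.1477]
eef_rot: [0.0, 0.506, 0.862, 0.0]
wrist_force: [0.1, 0.4, -2.9]
opening: 0.241
```

```bash
python3 go.py .6275 .1602 .1225 .51
```

```text
t 39.75 pos [0.6291 0.1603 0.1477] psi 0.5086 q6 -0.442 F [ 0.1  0.4 -2.9] open 0.241
[0.012, -0.024, 0.42] [0.001, 0.0, -0.01]
```

move_arm([
  [[0.01,-0.02,0.1],[0,0,0],0],
  [[0.01,-0.02,0.2],[0,0,0],0],
  [[0.01,-0.02,0.28],[0,0,0],0],
  [[0.01,-0.02,0.35],[0,0,0],0],
  [[0.01,-0.02,0.4],[0,0,0],0],
  [[0.01,-0.02,0.4],[0,0,0],0],
])

```text
time_s: 40.5
eef_pos: [0.6273, 0.1599, 0.1229]
eef_rot: [-0.0, 0.507, 0.862, -0.001]
wrist_force: [-0.4, -2.5, -2.9]
opening: 0.246
```

In the socket with no resistance. Going to the floor.

move_arm([
  [[0,0,0.06],[0,0,0],0],
  [[0,0,0.1],[0,0,0],0],
  [[0,0,0.13],[0,0,0],0],
  [[0,0,0.13],[0,0,0],0],
  [[0,0,0.13],[0,0,0],0],
])

```text
time_s: 41.12
eef_pos: [0.6277, 0.16, 0.1171]
eef_rot: [0.0, 0.506, 0.862, -0.0]
wrist_force: [-5.8, -4.9, 7.3]
opening: 0.247
```

```bash
python3 tq.py; python3 go.py
```

```text
[-0.97  1.45  0.03] [ 1.310e+00 -5.192e+01 -3.271e+01  1.180e+00 -2.420e+00  4.000e-02]
t 41.12 pos [0.6277 0.16   0.1171] psi 0.5088 q6 -0.442 F [-5.8 -4.9  7.3] open 0.247
```

move_arm([
  [[0,0,0],[0,0,0.5],0],
  [[0,0,0],[0,0,1.0],0],
  [[0,0,0],[0,0,1.5],0],
  [[0,0,0],[0,0,1.9],0],
  [[0,0,0],[0,0,1.9],0],
])

```text
time_s: 41.75
eef_pos: [0.6269, 0.16, 0.117]
eef_rot: [-0.001, 0.616, 0.788, -0.001]
wrist_force: [-9.6, -3.9, 10.3]
opening: 0.245
```

```bash
python3 tq.py; python3 go.py
```

```text
[-1.    2.22  0.16] [  1.07 -51.1  -33.48   1.27  -3.53   0.34]
t 41.75 pos [0.6269 0.16   0.117 ] psi 0.2432 q6 -0.176 F [-9.6 -3.9 10.3] open 0.245
```

move_arm([
  [[0,0,0],[0,0,0.25],0],
  [[0,0,0],[0,0,0.5],0],
  [[0,0,0],[0,0,0.5],0],
])

```text
time_s: 42.12
eef_pos: [0.627, 0.1602, 0.1172]
eef_rot: [-0.0, 0.643, 0.766, -0.001]
wrist_force: [-8.8, -3.8, 10.6]
opening: 0.248
```

```bash
python3 tq.py; python3 go.py
```

```text
[-0.77  2.11  0.34] [  0.46 -51.01 -33.28   1.15  -3.4    0.5 ]
t 42.12 pos [0.627  0.1602 0.1172] psi 0.1742 q6 -0.107 F [-8.8 -3.8 10.6] open 0.248
```

```bash
cat > dog3.py <<'E'
from dog import *
for n in['side','scene']:
    im=viewer.camera(n); dog(n,im,cal(n)); g=cv2.cvtColor(im,cv2.COLOR_BGR2GRAY).astype(np.float32); c=cal(n); best=[]
    for th in np.arange(1.3,1.85,.02):
        yaw=1.513-th+np.pi; d=np.array([np.cos(yaw),np.sin(yaw)]); e=np.array([-d[1],d[0]]); S=np.array([.6266,.1612])
        def samp(lat):
            P=np.array([[*(S+d*r+e*l),.012] for r in np.linspace(.026,.062,19) for l in lat]); q=proj(None,P,c).astype(np.float32); return cv2.remap(g,q[:,0],q[:,1],cv2.INTER_LINEAR).mean()
        best.append((round(float(samp(np.linspace(-.0065,.0065,7))-.5*samp([-.011])-.5*samp([.011])),1),round(th,2)))
    print(n,'fixed',[tuple(map(float,b)) for b in sorted(best)[::-1][:3]])
E
python3 dog3.py
```

```text
side [(36.8, np.float64(1.54), np.float64(-0.001), np.float64(0.0)), (36.8, np.float64(1.52), np.float64(-0.001), np.float64(0.001)), (36.7, np.float64(1.56), np.float64(-0.001), np.float64(-0.001)), (36.7, np.float64(1.54), np.float64(0.0), np.float64(0.0))] mean th top20 1.534
side fixed [(37.4, 1.52), (37.3, 1.54), (35.7, 1.56)]
scene [(11.8, np.float64(1.3), np.float64(-0.004), np.float64(-0.004)), (11.3, np.float64(1.32), np.float64(-0.004), np.float64(-0.004)), (11.0, np.float64(1.3), np.float64(-0.004), np.float64(-0.003)), (10.4, np.float64(1.3), np.float64(-0.003), np.float64(-0.004))] mean th top20 1.315
scene fixed [(7.0, 1.3), (4.9, 1.32), (2.9, 1.34)]
```

move_arm([
  [[0,0,0],[0,0,-0.2],0],
  [[0,0,-0.05],[0,0,-0.4],0],
  [[0,0,-0.15],[0,0,-0.4],0],
  [[0,0,-0.4],[0,0,-0.4],0],
  [[0,0,-0.8],[0,0,-0.4],0],
  [[0,0,-1.4],[0,0,-0.4],0],
  [[0,0,-2.0],[0,0,-0.4],0],
  [[0,0,-2.0],[0,0,-0.4],0],
  [[0,0,-2.0],[0,0,-0.4],0],
  [[0,0,-2.0],[0,0,-0.4],0],
])

```text
time_s: 43.48
eef_pos: [0.6269, 0.1603, 0.2342]
eef_rot: [-0.001, 0.622, 0.783, -0.001]
wrist_force: [-0.6, 0.1, -1.7]
opening: 0.248
```

```bash
python3 dog3.py | grep side; python3 dog2.py; python3 go.py .71 -.0978 .24 1.7163
```

```text
side [(36.6, np.float64(1.54), np.float64(-0.001), np.float64(0.0)), (36.6, np.float64(1.52), np.float64(-0.001), np.float64(0.001)), (36.5, np.float64(1.56), np.float64(-0.001), np.float64(-0.001)), (36.5, np.float64(1.54), np.float64(0.0), np.float64(0.0))] mean th top20 1.534
side fixed [(37.3, 1.52), (37.0, 1.54), (35.7, 1.5)]
dog 1 0.008 (np.float64(1.52), np.float64(0.001), 9, 20)
dog 1 -0.008 (np.float64(1.593), np.float64(-0.0127), 20, 20)
dog -1 0.008 (np.float64(1.599), np.float64(0.0045), 19, 20)
dog -1 -0.008 (np.float64(1.481), np.float64(-0.0047), 11, 20)
tray rear 1 (np.float64(1.59), np.float64(-0.0131), 19, 40)
tray rear -1 (np.float64(1.568), np.float64(-0.0095), 37, 40)
handle rear 1 (np.float64(1.586), np.float64(-0.0214), 27, 40)
handle rear -1 (np.float64(1.567), np.float64(-0.0179), 40, 40)
[[254. 165.]
 [107. 123.]]
t 43.62 pos [0.6272 0.1602 0.2345] psi 0.2293 q6 -0.162 F [ 0.1  0.3 -2. ] open 0.245
[-4.501, 0.366, -0.095] [-0.009, -0.014, -10.65]
```

The dog now reads 1.593/1.599, so it is at its 1.6 stop, with the tray rear edge square. Taking the key back to the stand.

move_arm([
  [[-4.5,0.37,-0.1],[0,0,-10.65],0],
  [[-4.5,0.37,-0.1],[0,0,-10.65],0],
  [[-4.5,0.37,-0.1],[0,0,-10.65],0],
  [[-4.5,0.37,-0.1],[0,0,-10.65],0],
  [[-4.5,0.37,-0.1],[0,0,-10.65],0],
  [[-4.5,0.37,-0.1],[0,0,-10.65],0],
  [[-4.5,0.37,-0.1],[0,0,-10.65],0],
  [[-4.5,0.37,-0.1],[0,0,-10.65],0],
  [[-4.5,0.37,-0.1],[0,0,-10.65],0],
  [[-4.5,0.37,-0.1],[0,0,-10.65],0],
])

```text
time_s: 44.88
eef_pos: [0.7106, -0.0976, 0.2413]
eef_rot: [-0.0, -0.071, 0.997, 0.0]
wrist_force: [0.2, -0.4, -2.1]
opening: 0.247
```

move_arm([
  [[0,0,0],[0,0,0],0],
  [[0,0,0],[0,0,0],0],
  [[0,0,0],[0,0,0],0],
])

```text
time_s: 45.25
eef_pos: [0.7108, -0.0977, 0.2418]
eef_rot: [0.0, -0.072, 0.997, -0.0]
wrist_force: [-0.4, -0.7, -2.0]
opening: 0.25
```

```bash
python3 go.py .71 -.0978 .155 1.7163 .71 -.0978 .103 1.7163
python3 - <<'E'
from h import *
# stand check from scene/side: wood mask fit, key is lifted clear
for n in['scene','side','wrist']:
    im=viewer.camera(n); h=cv2.cvtColor(im,cv2.COLOR_BGR2HSV).astype(int); c=cal(n)
    cv2.imwrite(f'pics/st_{n}.png',im)
    m=((h[...,1]>60)&(h[...,2]>60)&(h[...,0]<28)).astype(np.uint8); u=proj(None,[[.71,-.098,.05]],c)[0]
    k,l,st,ce=cv2.connectedComponentsWithStats(m); j=min((i for i in range(1,k) if st[i,4]>60),key=lambda i:np.hypot(*(ce[i]-u))); mm=(l==j).astype(np.float32)
    mm=cv2.morphologyEx(mm,cv2.MORPH_CLOSE,np.ones((9,9)))
    p,L=fit(STAND,{n:mm},[.71,-.098,-.1]); print(n,np.round(p,4),round(L,3),st[j])
E
```

```text
t 45.25 pos [ 0.7108 -0.0977  0.2418] psi 1.7159 q6 -2.017 F [-0.4 -0.7 -2. ] open 0.25
[0.013, -0.0, 1.447] [-0.0, 0.001, -0.003]
[0.013, -0.0, 2.314] [-0.0, 0.001, -0.003]
scene [ 0.7078 -0.0996 -0.1114] 0.032 [233 234  21  28 499]
side [ 0.7111 -0.0973 -0.142 ] 0.05 [298 161  26  32 619]
wrist [ 0.7051 -0.0971 -0.0987] 0.738 [237 135  54  38 757]
```

move_arm([
  [[0,0,0.5],[0,0,0],0],
  [[0,0,1.0],[0,0,0],0],
  [[0,0,1.3],[0,0,0],0],
  [[0,0,1.5],[0,0,0],0],
  [[0,0,1.7],[0,0,0],0],
  [[0,0,1.9],[0,0,0],0],
  [[0,0,2.1],[0,0,0],0],
  [[0,0,2.2],[0,0,0],0],
])

```text
time_s: 46.4
eef_pos: [0.7104, -0.0976, 0.1087]
eef_rot: [-0.001, -0.073, 0.997, 0.0]
wrist_force: [-0.5, 0.2, -1.6]
opening: 0.247
```

move_arm([
  [[0,0,0.06],[0,0,0],0],
  [[0,0,0.12],[0,0,0],0],
  [[0,0,0.14],[0,0,0],0],
  [[0,0,0.14],[0,0,0],0],
  [[0,0,0.14],[0,0,0],0],
])

```text
time_s: 47.02
eef_pos: [0.7109, -0.0978, 0.1017]
eef_rot: [0.0, -0.073, 0.997, -0.0]
wrist_force: [0.5, 0.4, -2.0]
opening: 0.245
```

move_arm([
  [[0,0,0.03],[0,0,0],0],
  [[0,0,0.03],[0,0,0],0],
  [[0,0,0.03],[0,0,0],0],
])

```text
time_s: 47.4
eef_pos: [0.7111, -0.0978, 0.1013]
eef_rot: [0.0, -0.073, 0.997, -0.0]
wrist_force: [-3.7, 1.1, 6.1]
opening: 0.242
```

The collar is resting on the block (z 0.1013 against 0.1012 at pick-up, with upward force). Opening and withdrawing.

move_arm([
  [[0,0,0],[0,0,0],55],
  [[0,0,0],[0,0,0],55],
  [[0,0,0],[0,0,0],55],
  [[0,0,0],[0,0,0],55],
  [[0,0,-0.6],[0,0,0],55],
  [[0,0,-1.4],[0,0,0],55],
  [[0,0,-2.3],[0,0,0],55],
  [[1.5,0,-3],[0,0,0],55],
  [[3.5,0,-3],[0,0,0],55],
  [[3.5,0,-3],[0,0,0],55],
])

```text
time_s: 48.65
eef_pos: [0.53, -0.1242, 0.2772]
eef_rot: [0.0, -0.073, 0.997, -0.0]
wrist_force: [-0.0, -1.1, 0.4]
opening: 0.55
```

```bash
python3 go.py .42 .1 .3 1.5708
python3 - <<'E'
from h import *
out=[]
im=viewer.camera('scene'); a=cv2.resize(im[165:300,190:420],(800,470),interpolation=cv2.INTER_CUBIC)
cv2.imwrite('pics/end_scene.png',a)
for t in['key_handle','hexkey','jar_mid','brush_mid','hammer_mid']:
    print(t,[(round(d['score'],2),np.round(np.array(d['centre'])*[512,384]).tolist()) for d in spotter.search_frame('scene',t)])
E
```

```text
t 48.65 pos [ 0.53   -0.1242  0.2772] psi 1.7167 q6 -2.165 F [-0.  -1.1  0.4] open 0.55
[1.271, 3.963, -0.385] [-0.006, 0.006, 1.045]
key_handle [(0.53, [243.0, 236.0])]
hexkey [(0.7, [297.0, 262.0]), (0.47, [243.0, 237.0]), (0.22, [345.0, 216.0])]
jar_mid [(0.58, [295.0, 261.0]), (0.19, [355.0, 236.0])]
brush_mid [(0.85, [190.0, 241.0]), (0.41, [242.0, 238.0])]
hammer_mid [(0.6, [377.0, 270.0])]
```

View pics/end_scene.png

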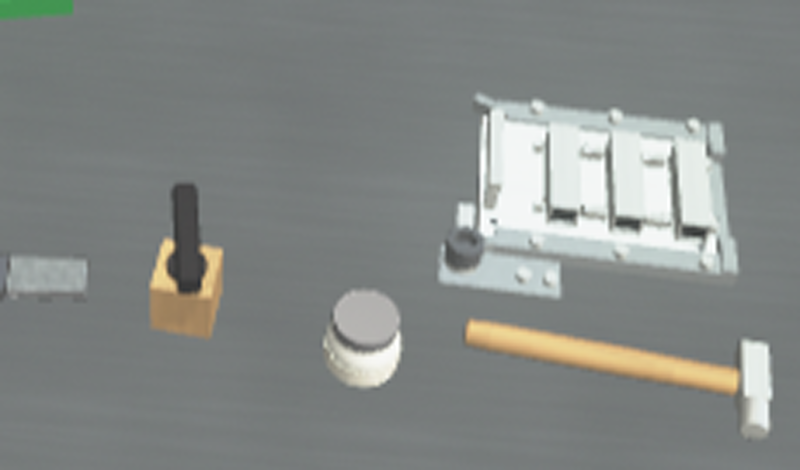

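The final view shows three blanks in their slots at (565,170), (627,178) and (693,185), the key upright in its stand at (186,240), and the jar, brush and hammer at their old pixels. The arm is clear, so I am handing in.

```bash
python3 -c "
from bench import workorder
print(workorder.hand_in())"
```

```text
the job is handed in; nothing more can be done
None
```

The job is done and handed in at about 49 s of the 210 s allowed. No verdict was reported.

- **Blanks and tray:** All three grey blanks are in the tray's three slots; the two green look-alikes were left alone. I pushed the tray home until it stopped dead at the stop with the push reaching about 30 N. Its handle later measured within about 2 mm of the home position.
- **Hex key and lock:** I seated the key to the socket floor before turning; it bottomed at the expected height, within 1 mm.
    - **First turn:** it reached the stop, but the dog slipped back to about 1.49 rad when I eased the key. That is still locked (above 1.4), but off its stop.
    - **Second turn:** I reseated the key, turned it to the stop again and lifted it with slight forward twist. The dog then read 1.59 to 1.60 rad, against the 1.6 stop.
- **Key back in its stand:** It came down to the same height as at pick-up (0.101 m), with the collar carrying the load.
- **Last picture:** It shows the blanks in their slots and the key upright. The jar, wire brush and hammer had not moved.

Some readings disagreed:
- **Dog angle:** The side camera put the final dog angle lower, at about 1.53 rad. I trusted the closer wrist view.
- **Tray rear edge:** My wrist measurement of the edge's position picked up the handle instead, so the home check rests on the push and the handle position.

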